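# Clip a snap hook onto a welded eye

### The arm

A 6-joint arm with a two-finger parallel gripper is mounted at the origin on the work surface. World frame = base frame: x ahead of the robot, y to its left, z up, the work surface at z = 0. Lengths are in mm, angles in rad, forces in N, time in s.
With the tool pointing down it reaches from about 250 to 725 mm from the base axis. Payload 9.7 kg.
Tool frame: the origin (TCP) lies at the very end of the fingers, on their centre line; the grasp point (between the pads) lies 19 mm behind it; z points along the fingers, x is the direction in which the jaws open and shut, and the axes are right-handed (so a half turn about z gives the same grasp; the last joint's range is limited). The gripper opens to 85 mm and grips with 20 to 120 N. Pads are 22 mm wide; open, the fingers measure 114 mm over their backs; the gripper's body (76 mm by 85 mm) begins 54 mm behind the grasp point. The pads swing forward as they close: fully open they stand 13 mm farther back than shut.
Start: joints at [-1.311, 0.087, 0.176, 1.66, 0, 1.571], TCP at [141.285, -531.541, 231.284] pointing down, gripper open.
Joint ranges: [-3.13, 3.13], [-0.85, 1.81], [-1.15, 1.24], [-2.2, 2.28], [-1.44, 1.52], [-3.14, 3.14]. Speed limits (rad/s): [2.22, 2.22, 2.57, 3.14, 3.14, 3.14].

### API

Orientations are given as a unit quaternion [w, x, y, z].
In Python, from rig import manip gives the robot as it stands.
- The arm moves only by the tool arm_command, never from a script. Its argument "motion" is a list that holds one entry, the list of rows, each a list of 5 numbers: the shift along the tool's x, y, z in m, then the turn about the tool's z in degrees, then the opening, from 0 (shut) to 1 (fully open). A call has 1 to 8 rows; each row shifts and turns the commanded pose from where the row before left it, along the tool's axes as they then stand; what a row does not reach is not made up. A row lasts 1/12 s, in which the tool goes at most 41.7 mm and 7.16 degrees, less where a joint would pass 70% of its speed; a pose out of reach is approached as far as the arm can. A call with a gripper value outside its range is refused whole. The fingers move at their own pace and stop on an object; "grip_force" is the grip in N (left out, the last holds). Time passes only in rows, so rows that do not move let the fingers close. It gives the time, the measured TCP pose, the force and the opening at its end, in the units of the state.
- manip.sense(): the state, without advancing time (a new reading comes with each control period).
- manip.capture(name): name is "side" or "top" or "wrist"; returns a dict with "image" (480x640x3 uint8, blue, green, red), "K" (3x3 intrinsics, pixels), "distortion" ([k1, k2, p1, p2, k3] as OpenCV has them; the pictures are not rectified), "rvec" (rotation vector, rad) and "tvec" (3), from world to camera coordinates, as OpenCV has them; the wrist camera has in their place "T_tool_cam" (4x4, takes a point from camera to tool coordinates, whose origin is the TCP and whose axes are the tool frame's). Camera axes: x right, y down, z forward; pixel columns grow to the right and rows downward; lengths in mm; the calibration is good to about 2 mm. A picture is of the moment at which its call begins: read the wrist's pose just before it. There is no depth.
- manip.sign_off(): hands the job in, once; it reports no verdict.
Trained networks look in a picture, given as the dict that the camera call returned (one of the last four; its "shot" number tells which), for a name from the list of things; names that differ only in an ending like _2 or _b are one class to them, and where a whole thing is asked for, a point or a joint stands for the part that bears it (a point fixed in the world has none). Each returns a list of dicts, best first, with "p" (0 to 1); they miss things now and then, are a little off and sometimes report something else, mostly with a low value. They report only what shows in the picture. A call takes as long as a camera call. They do not tell look-alikes from the thing itself.
- manip.masks_of(name, picture): "pixels" (480x640 bool, what is visible of it) and "rect" ([left, top, right, bottom] in pixels, round what is visible of it).
The state is a dict: "time": time; "joints": joint angles; "dq": joint speeds; "joint_torque": joint torques, N m; "ee_pos": TCP position; "tcp_rot": TCP orientation; "force": force on the tool from outside, world axes, zero at the start; "torque": the same for the moment, N m; "opening": finger opening in mm.
Only numpy, scipy, OpenCV 4.12 (cv2) and the standard library are available. Lean on these libraries where they do the work, as an engineer would, in place of code of your own. Each camera call takes 0.05 s, during which the arm holds its last target.

### The job

Rig the steel post for hoisting: pick up the snap hook from the bench, press its sprung gate against the upright bar of the post's eye until the bar is well inside the hook and the gate has snapped shut behind it. Then draw the hook gently back, so that the bar bears against the inside of the shut gate, to check that it has caught, and let the hook go so that it hangs at rest from the eye. Work by feel and force nothing, and leave the plain link, hammer and tin where they are.

Things in the scene. Friction and masses are not known exactly. Their poses are not given: they have to be found in the camera images.
- hook_center (a point): Centre, half-way up, of the snap hook: a flat oblong loop of bare aluminium bar 12 mm thick, 132 mm along its y, 100 mm along its x, 0.2 kg, lying flat on the bench, z up. x points from its straight back (the side to grip, centre line at x = -44 mm) to the gate side (centre line, called the gate line, at x = +44 mm). Inside, the loop is empty.
- hook: The same snap hook: origin at its centre on its underside, same axes. Along the gate line: fixed frame from y = -60 to -41 mm, where the gate has its pivot; the gate (8 mm steel rod, round end) from there to y = +18 mm; the fixed nose (12 mm square bar, flat end) from y = +19.5 to +60 mm.
- hook_back (a point): Middle of the hook's straight back, the place to grip: 12 mm square bar, straight for 80 mm along the hook's y; this point is half-way up, 6 mm above the bench. Same axes as the hook.
- nose_end (a point): Flat end of the hook's nose, on the gate line (hook x = +44, y = +19.5 mm), where the shut gate ends. The gate swung fully in leaves a gap of just 10 mm beside it, so the 8 mm bar of the eye gets in only close along the nose. The bar passes the gate's end 30 mm inside the gate line; at 40 mm the gate is clear of it and springs shut.
- gate (a joint): Angle of the hook's gate, rad: 0 shut, 0.56 fully pressed in (towards the back), a hard stop; it does not open outwards. A spring shuts it: about 2 N at its free end starts it moving, 4.5 N there holds it fully open; nearer the pivot it takes more (4 to 9 N at half its length). Pressing the hook on with over 12 N spoils it.
- eye (a point): Middle of the eye's upright bar as drawn, 180 mm above the bench. The eye is a U of 8 mm round steel rod: the bar (straight for 44 mm) and two level legs, 30 mm above and below this point, running back (+x) 58 mm to the post. Welded by hand: the real eye stands up to 12 mm to either side (along y) of this point; x and z are true. x points level from bar to post, z up.
- post: Upright steel post, fixed: tube 30 mm (x) by 40 mm (y), top 225 mm above the bench, on a base plate 120 x 120 x 10 mm; origin under its centre on the bench. Axes as the eye's; the eye is on its -x face, towards the robot, its bar 73 mm from the post's axis.
- link_center (a point): Centre of a plain closed oblong link of the same bar as the hook, 128 x 84 x 12 mm, with no gate; not to be used or moved.
- hammer_grip (a point): Grip of a hammer 280 mm long lying on the bench; leave it.
- can: Plain tin, 84 mm in diameter, 120 mm high; origin under its centre; leave it.
Not all that is in view belongs to the job. What is shaped like the hook but black or red is not meant.

How it is judged (in metres and radians):
On the way, in this order (a step that is already met when the one before it is completed fails the run):
1. the hook is lifted off the bench (height (world z) of hook_center above 0.06 m), for 0.1 s.
2. the bar of the eye is well inside the hook and the gate is shut (value of joint gate below 0.1 rad and x of eye in the frame of hook_center between -0.04 and 0.03 m and y of eye in the frame of hook_center between -0.05 and 0.05 m and z of eye in the frame of hook_center between -0.03 and 0.03 m), for 0.1 s.
3. the hook is drawn back so that the eye bears on the shut gate (value of joint gate below 0.1 rad and x of eye in the frame of hook_center between 0.031 and 0.043 m and contact force between hook and post above 2 N and y of eye in the frame of hook_center between -0.05 and 0.05 m and z of eye in the frame of hook_center between -0.03 and 0.03 m), for 0.05 s.
At the end, for the whole second after the job is handed in: The hook hangs from the eye, let go and at rest, gate shut (under 0.1 rad), its centre 70 to 165 mm above the bench and within 130 mm of the eye's middle (value of joint gate below 0.1 rad and height (world z) of hook_center between 0.07 and 0.165 m and distance between hook_center and eye below 0.13 m and linear speed of hook below 0.06 m/s and angular speed of hook below 0.8 rad/s and contact force between hook and post above 0.5 N); the robot touches nothing.
It fails at once if the held hook is forced on: over 12 N between it and the post with the gate pushed in or the bar still outside (contact force between hook and post above 12 N and contact force between the fingers and hook above 1 N and (value of joint gate above 0.05 rad or x of eye in the frame of hook_center above 0.046 m)).
It fails at once if over 25 N between the held hook and the post (contact force between hook and post above 25 N and contact force between the fingers and hook above 1 N).
It fails at once if link moved by more than 20 mm (distance of link_center from where it was at the start of the episode above 0.02 m).
It fails at once if hammer moved by more than 20 mm (distance of hammer_grip from where it was at the start of the episode above 0.02 m).
It fails at once if can moved by more than 20 mm (distance of can from where it was at the start of the episode above 0.02 m).
It also fails if it takes over 70 s, if anything falls off the work surface, if the arm or the gripper's body presses on something with over 40 N, if the wrist force passes 120 N, or if a joint passes its speed limit or range.

## Working session

There is one attempt and no reset: what is moved stays moved. The work goes in short steps, Python scripts to look and compute and a tool call to move; the robot and the scene stay as the last step left them, time stands still between calls to the robot, and variables do not carry over. Pictures are saved under pics/ and viewed, and the job is handed in when it is done.

Besides the shell and the picture viewer there is one more tool, called after "Call:" by a JSON object that holds its "fn" and its "kwargs", one argument or row to a line. arm_command: Moves the arm, as the interface text tells. Its arguments: {"type":"object","properties":{"motion":{"type":"array","items":{"type":"array","items":{"type":"array","items":{"type":"number"}}}},"grip_force":{"type":"number"}},"required":["motion"]}

```bash
ls; mkdir -p pics; python3 - <<'E'
from rig import manip
import cv2
print(manip.sense())
for n in ["side","top","wrist"]:
    c=manip.capture(n); cv2.imwrite(f"pics/{n}0.png",c["image"])
    print(n,c["K"],c["distortion"],c.get("rvec"),c.get("tvec"),c.get("T_tool_cam"))
    for o in ["hook","post","link_center","hammer_grip","can"]:
        print(o,[(r["p"],r["rect"]) for r in manip.masks_of(o,c)])
E
```

```text
pics
{'time': 0.0, 'joints': array([-1.31099947e+00,  8.74492987e-02,  1.75139911e-01,  1.65981147e+00,
        1.01544605e-05,  1.57078206e+00]), 'dq': array([ 0.0004661 , -0.00106187, -0.0012572 ,  0.0005685 ,  0.00159   ,
        0.00085696]), 'joint_torque': array([-7.45528978e-04, -5.20382380e+01,  4.64808726e+01,  1.61943136e-02,
       -1.62482429e-04, -1.76068227e-05]), 'ee_pos': array([ 141.22927804, -531.31730723,  230.59196553]), 'tcp_rot': array([-4.07715819e-04,  7.92747583e-01, -6.09549695e-01, -5.21908317e-04]), 'force': array([-0.51231492,  0.90713826, -1.35733093]), 'torque': array([ 0.01474277, -0.01090369, -0.03526396]), 'opening': 85.51975870928966}
side [[616.63042837   0.         319.3590312 ]
 [  0.         616.63042837 237.53303656]
 [  0.           0.           1.        ]] [-0.04135733  0.          0.          0.          0.        ] [ 0.253154   -2.72669836  1.35200521] [ 563.65130719  145.67296311 1140.33641115] None
hook [(0.94, [427.9, 350.6, 514.5, 411.6]), (0.89, [130.0, 293.4, 199.5, 351.9]), (0.85, [313.9, 356.4, 383.6, 427.4]), (0.53, [162.5, 313.5,
[... 694 characters left out ...]
66.3, 178.1, 285.7, 233.5])]
link_center [(0.73, [272.4, 249.4, 328.4, 291.9])]
hammer_grip [(0.96, [165.7, 177.8, 286.7, 234.3])]
can [(0.75, [300.2, 161.4, 342.6, 210.3])]
wrist [[346.71473138   0.         318.8450364 ]
 [  0.         346.71473138 241.7004016 ]
 [  0.           0.           1.        ]] [-0.06829942  0.          0.          0.          0.        ] None None [[ 9.99999475e-01 -5.65998900e-04 -8.54701559e-04  4.50085068e-02]
 [ 7.69606356e-04  9.65281312e-01  2.61211400e-01 -6.39187049e+01]
 [ 6.77182077e-04 -2.61211921e-01  9.65281241e-01 -1.42282279e+02]
 [ 0.00000000e+00  0.00000000e+00  0.00000000e+00  1.00000000e+00]]
hook []
post []
link_center []
hammer_grip []
can []
```

View pics/side0.png

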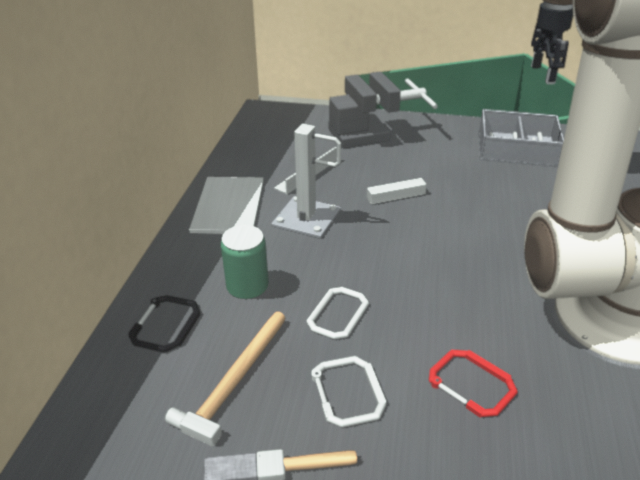

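View pics/top0.png

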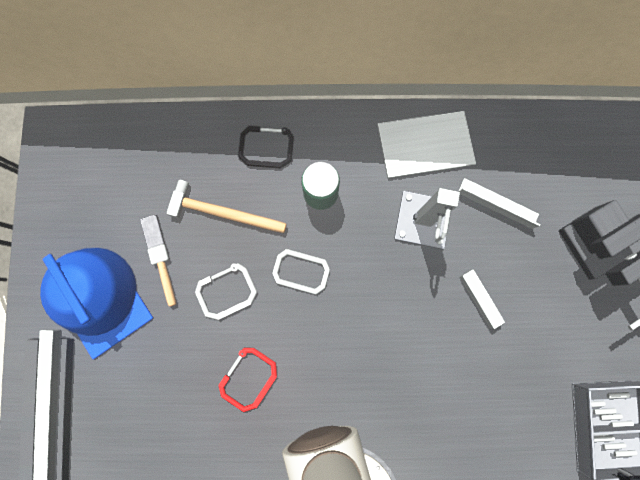

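View pics/wrist0.png

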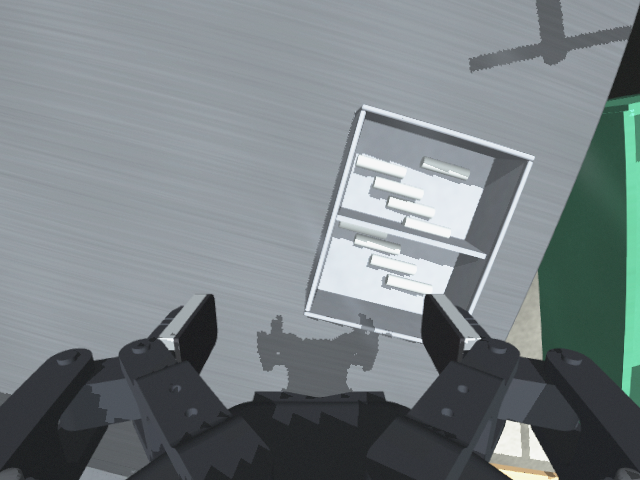

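```bash
cat > h.py <<'E'
import numpy as np, cv2
from rig import manip
from scipy.spatial.transform import Rotation as R
def RT(c,s=None):
    if c.get("rvec") is not None:
        return cv2.Rodrigues(np.array(c["rvec"],float))[0], np.array(c["tvec"],float).ravel()
    q=s["tcp_rot"]; T=np.eye(4); T[:3,:3]=R.from_quat([q[1],q[2],q[3],q[0]]).as_matrix(); T[:3,3]=s["ee_pos"]
    M=np.linalg.inv(T@np.array(c["T_tool_cam"])); return M[:3,:3],M[:3,3]
def unproj(c,uv,z,s=None):
    Rm,t=RT(c,s); uv=np.array(uv,float).reshape(-1,1,2)
    p=cv2.undistortPoints(uv,np.array(c["K"]),np.array(c["distortion"])).reshape(-1,2)
    d=np.c_[p,np.ones(len(p))]@Rm; o=-Rm.T@t
    return o+d*((z-o[2])/d[:,2])[:,None]
def proj(c,P,s=None):
    Rm,t=RT(c,s); return cv2.projectPoints(np.array(P,float).reshape(-1,3),cv2.Rodrigues(Rm)[0],t,np.array(c["K"]),np.array(c["distortion"]))[0].reshape(-1,2)
def zoom(c,u0,v0,u1,v1,f,name):
    im=cv2.resize(c["image"][v0:v1,u0:u1],None,fx=f,fy=f,interpolation=cv2.INTER_CUBIC); cv2.imwrite("pics/"+name,im)
def toolmat(s):
    q=s["tcp_rot"]; return R.from_quat([q[1],q[2],q[3],q[0]]).as_matrix()
E
python3 - <<'E'
from h import *
c=manip.capture("top")
zoom(c,180,240,340,340,5,"t_hook.png"); zoom(c,370,160,490,250,6,"t_post.png")
for o in ["hook","link_center","can","post","hammer_grip"]:
    for r in manip.masks_of(o,c):
        ys,xs=np.nonzero(r["pixels"]); print(o,r["p"],unproj(c,[[xs.mean(),ys.mean()]],6).round(1)[0], [unproj(c,[[b]],12).round()[0] for b in cv2.boxPoints(cv2.minAreaRect(np.c_[xs,ys].astype(np.int32)))])
c=manip.capture("side")
zoom(c,250,110,350,240,4,"s_post.png");zoom(c,300,340,400,440,5,"s_hook.png")
E
```

```text
hook 0.98 [467.4 262.4   6. ] [array([488., 344.,  12.]), array([545., 228.,  12.]), array([459., 185.,  12.]), array([403., 300.,  12.])]
hook 0.88 [273.7 209.5   6. ] [array([252., 292.,  12.]), array([359., 216.,  12.]), array([301., 131.,  12.]), array([194., 207.,  12.])]
hook 0.77 [825.9 173.    6. ] [array([779., 239.,  12.]), array([882., 234.,  12.]), array([870., 105.,  12.]), array([768., 112.,  12.])]
link_center 0.61 [520.2  87.2   6. ] [array([498., 162.,  12.]), array([578., 139.,  12.]), array([541.,  16.,  12.]), array([462.,  40.,  12.])]
can 0.96 [727.   41.9   6. ] [array([782.,  87.,  12.]), array([781.,  -5.,  12.]), array([667.,  -2.,  12.]), array([668.,  88.,  12.])]
post 0.85 [ 645.3 -209.3    6. ] [array([ 593., -128.,   12.]), array([ 735., -162.,   12.]), array([ 707., -293.,   12.]), array([ 565., -257.,   12.])]
hammer_grip 0.83 [669.4 288.1   6. ] [array([660., 413.,  12.]), array([749., 385.,  12.]), array([647., 116.,  12.]), array([561., 146.,  12.])]
hammer_grip 0.42 [472.5 267.7   6. ] [array([491., 346.,  12.]), array([547., 229.,  12.]), array([457., 185.,  12.]), array([402., 301.,  12.])]
```

View pics/t_hook.png

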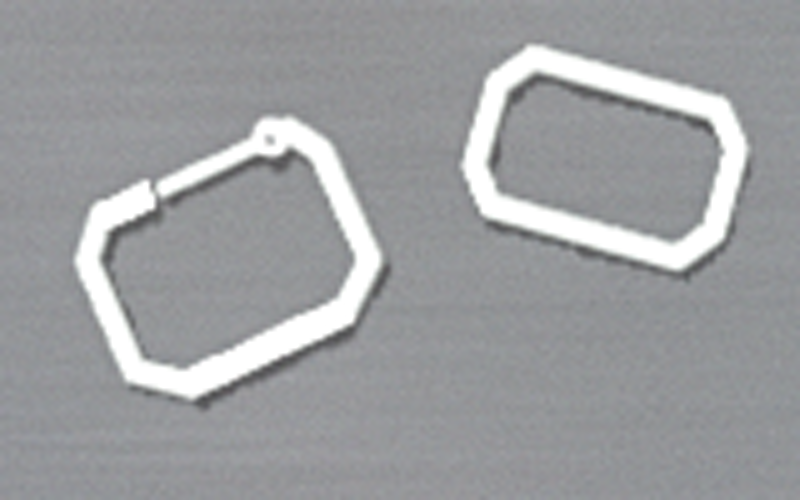

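View pics/t_post.png

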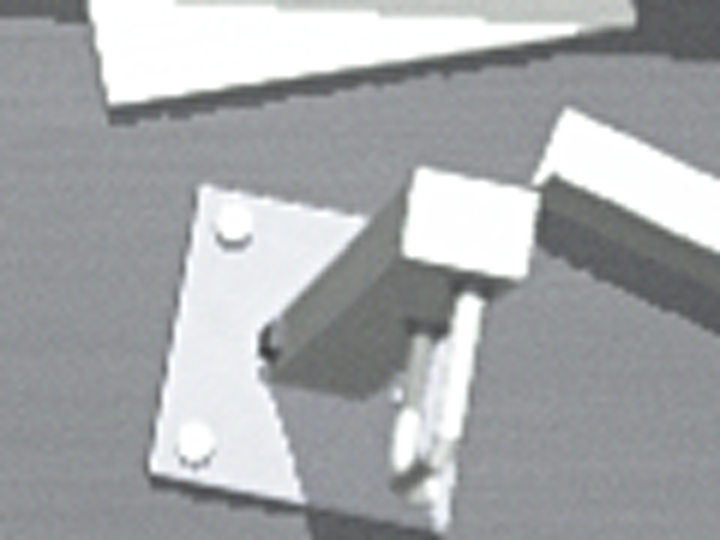

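View pics/s_post.png

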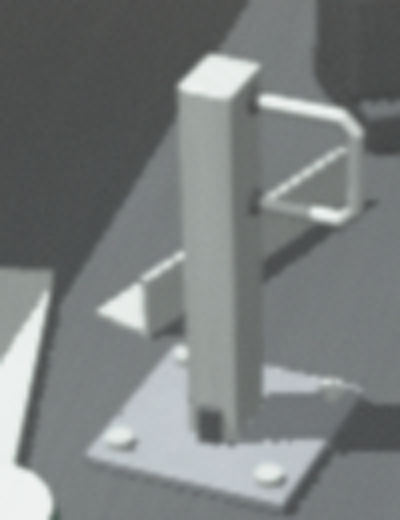

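View pics/s_hook.png

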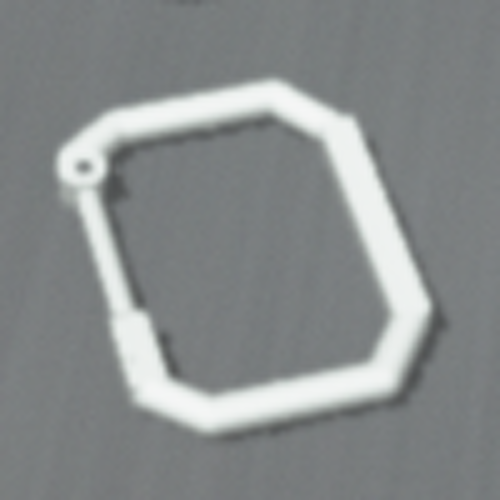

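```bash
python3 - <<'E'
from h import *
c=manip.capture("top")
f=lambda p:np.array(p,float)/6+[370,160]
print("posttop",unproj(c,f([[418,167],[540,195],[527,278],[403,248]]),225).round(1))
print("base",unproj(c,f([[203,183],[152,475],[445,535]]),10).round(1))
print("topleg",unproj(c,f([[470,290],[438,465]]),210).round(1))
g=lambda p:np.array(p,float)/5+[180,240]
print("hook piv, gap,corners",unproj(c,g([[270,137],[154,193]]),6).round(1), unproj(c,g([[195,385],[350,310]]),9).round(1))
E
```

```text
posttop [[ 658.9 -187.6  225. ]
 [ 649.4 -226.5  225. ]
 [ 622.3 -220.7  225. ]
 [ 632.4 -181.4  225. ]]
base [[ 711.2 -159.1   10. ]
 [ 593.2 -134.2   10. ]
 [ 567.8 -249.3   10. ]]
topleg [[ 621.9 -206.5  210. ]
 [ 564.9 -193.   210. ]]
hook piv, gap,corners [[531.7 246.2   6. ]
 [506.1 300.4   6. ]] [[417.  279.    9. ]
 [450.6 207.4   9. ]]
```

```bash
cat >> h.py <<'E'
def yaw(s):
    m=toolmat(s); return np.degrees(np.arctan2(m[1,0],m[0,0]))
def plan(target,yawt,n,op,pos=None,y0=None):
    "rows in tool frame, tool pointing down; world yaw of tool x"
    s=manip.sense(); p=np.array(s["ee_pos"] if pos is None else pos,float); y=yaw(s) if y0 is None else y0
    dy=(yawt-y+180)%360-180; step=(np.array(target,float)-p)/n; rows=[]
    for i in range(n):
        a=np.radians(y); tx=np.array([np.cos(a),np.sin(a),0]); ty=np.array([np.sin(a),-np.cos(a),0])
        rows.append([round(step@tx/1e3,4),round(step@ty/1e3,4),round(-step[2]/1e3,4),round(-dy/n,2),op]); y+=dy/n
    print("from",p.round(1),round(y-dy,2))
    for i in range(0,n,8): print(str(rows[i:i+8]).replace(" ",""))
def st():
    s=manip.sense(); print("t",round(s["time"],2),"p",s["ee_pos"].round(1),"yaw",round(yaw(s),2),"z",toolmat(s)[:,2].round(3),"F",s["force"].round(2),"T",s["torque"].round(2),"op",round(s["opening"],1)); return s
E
python3 -c "
from h import *
plan([434.7,244.9,180],25.7,24,1)"
```

```text
from [ 141.3 -531.5  231.3] -75.11
[[np.float64(-0.0281),np.float64(-0.0201),np.float64(0.0021),np.float64(-4.2),1],[np.float64(-0.0266),np.float64(-0.0221),np.float64(0.0021),np.float64(-4.2),1],[np.float64(-0.0249),np.float64(-0.024),np.float64(0.0021),np.float64(-4.2),1],[np.float64(-0.0231),np.float64(-0.0258),np.float64(0.0021),np.float64(-4.2),1],[np.float64(-0.0211),np.float64(-0.0274),np.float64(0.0021),np.float64(-4.2),1],[np.float64(-0.019),np.float64(-0.0289),np.float64(0.0021),np.float64(-4.2),1],[np.float64(-0.0169),np.float64(-0.0302),np.float64(0.0021),np.float64(-4.2),1],[np.float64(-0.0146),np.float64(-0.0313),np.float64(0.0021),np.float64(-4.2),1]]
[[np.float64(-0.0123),np.float64(-0.0323),np.float64(0.0021),np.float64(-4.2),1],[np.float64(-0.0099),np.float64(-0.0331),np.float64(0.0021),np.float64(-4.2),1],[np.float64(-0.0074),np.float64(-0.0338),np.float64(0.0021),np.float64(-4.2),1],[np.float64(-0.0049),np.float64(-0.0342),np.float64(0.0021),np.float64(-4.2),1],[np.float64(-0.0024),np.float64(-0.0345),np.float64(0.0021),np.float64(-4.2),1],[np.float64(0.0001),np.float64(-0.0346),np.float64(0.0021),np.float64(-4.2),1],[np.float64(0.0027),np.float64(-0.0345),np.float64(0.0021),np.float64(-4.2),1],[np.float64(0.0052),np.float64(-0.0342),np.float64(0.0021),np.float64(-4.2),1]]
[[np.float64(0.0077),np.float64(-0.0337),np.float64(0.0021),np.float64(-4.2),1],[np.float64(0.0101),np.float64(-0.0331),np.float64(0.0021),np.float64(-4.2),1],[np.float64(0.0125),np.float64(-0.0322),np.float64(0.0021),np.float64(-4.2),1],[np.float64(0.0148),np.float64(-0.0312),np.float64(0.0021),np.float64(-4.2),1],[np.float64(0.0171),np.float64(-0.0301),np.float64(0.0021),np.float64(-4.2),1],[np.float64(0.0192),np.float64(-0.0287),np.float64(0.0021),np.float64(-4.2),1],[np.float64(0.0213),np.float64(-0.0273),np.float64(0.0021),np.float64(-4.2),1],[np.float64(0.0232),np.float64(-0.0256),np.float64(0.0021),np.float64(-4.2),1]]
```

```bash
sed -i 's/rows.append(\[round(step@tx\/1e3,4),round(step@ty\/1e3,4),round(-step\[2\]\/1e3,4),round(-dy\/n,2),op\])/rows.append([round(float(v),4) for v in (step@tx\/1e3,step@ty\/1e3,-step[2]\/1e3,-dy\/n)]+[op])/' h.py; python3 -c "
from h import *
st()"
```

```text
t 1.3 p [ 141.3 -531.5  231.3] yaw -75.11 z [-0.  0. -1.] F [ 0.15  0.09 -0.32] T [0.02 0.01 0.01] op 85.4
```

Call:
{"fn": "arm_command", "kwargs": {
  "motion": [
    [[-0.028,-0.02,0.002,-4.2,1],[-0.0265,-0.022,0.002,-4.2,1],[-0.025,-0.024,0.002,-4.2,1],[-0.023,-0.026,0.002,-4.2,1],[-0.021,-0.0275,0.002,-4.2,1],[-0.019,-0.029,0.002,-4.2,1],[-0.017,-0.03,0.002,-4.2,1],[-0.0145,-0.031,0.002,-4.2,1]]
  ]
}}

```text
time: 1.97
ee_pos: [239.1, -271.7, 215.3]
tcp_rot: [0.0, 0.936, -0.353, 0.0]
force: [0.5, -0.2, 0.4]
opening: 85.0
```

Call:
{"fn": "arm_command", "kwargs": {
  "motion": [
    [[-0.012,-0.032,0.002,-4.2,1],[-0.01,-0.033,0.002,-4.2,1],[-0.0075,-0.034,0.002,-4.2,1],[-0.005,-0.034,0.002,-4.2,1],[-0.0025,-0.0345,0.002,-4.2,1],[0,-0.0345,0.002,-4.2,1],[0.0025,-0.0345,0.002,-4.2,1],[0.005,-0.034,0.002,-4.2,1]]
  ]
}}

```text
time: 2.63
ee_pos: [336.1, -13.1, 199.5]
tcp_rot: [0.0, 0.998, -0.067, 0.001]
force: [1.0, -0.6, 0.5]
opening: 85.4
```

Call:
{"fn": "arm_command", "kwargs": {
  "motion": [
    [[0.0075,-0.034,0.002,-4.2,1],[0.01,-0.033,0.002,-4.2,1],[0.0125,-0.032,0.002,-4.2,1],[0.015,-0.031,0.002,-4.2,1],[0.017,-0.03,0.002,-4.2,1],[0.019,-0.029,0.002,-4.2,1],[0.021,-0.027,0.002,-4.2,1],[0.023,-0.0255,0.002,-4.2,1]]
  ]
}}

```text
time: 3.3
ee_pos: [433.2, 245.1, 183.2]
tcp_rot: [-0.0, 0.975, 0.224, 0.0]
force: [0.2, -1.0, 0.5]
opening: 85.8
```

```bash
python3 - <<'E'
from h import *
s=st(); c=manip.capture("wrist"); cv2.imwrite("pics/w1.png",c["image"])
for r in manip.masks_of("hook",c):
    print(r["p"],r["rect"])
st()
E
```

```text
t 3.3 p [433.2 245.1 183.2] yaw 25.92 z [ 0.  0. -1.] F [ 0.23 -0.97  0.49] T [-0.08 -0.06 -0.  ] op 85.8
0.76 [78.7, 100.7, 226.6, 255.9]
0.72 [316.3, 147.8, 428.3, 284.8]
0.61 [533.2, 363.0, 638.2, 449.3]
t 3.4 p [433.7 246.6 181.7] yaw 26.03 z [-0.001 -0.    -1.   ] F [-1.18 -1.2  -0.37] T [-0.04  0.05 -0.01] op 85.4
```

View pics/w1.png

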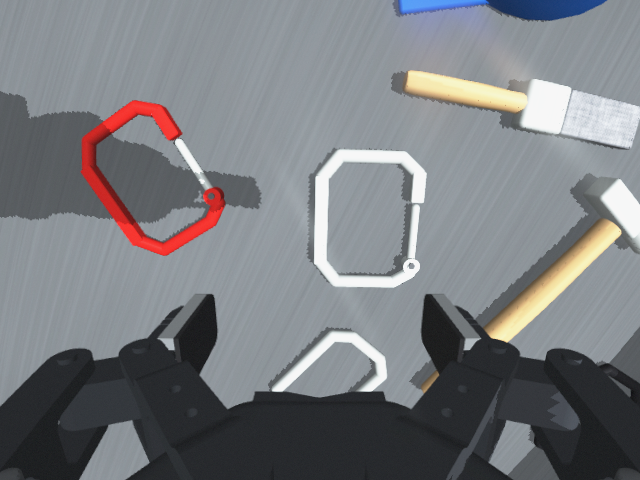

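```bash
python3 - <<'E'
from h import *
s=st(); c=manip.capture("wrist")
for r in manip.masks_of("hook",c):
    x0,y0,x1,y1=r["rect"]
    if not(300<(x0+x1)/2<440):continue
    ys,xs=np.nonzero(r["pixels"]); P=unproj(c,np.c_[xs,ys],12,s)[:,:2]
    rc=cv2.minAreaRect(P.astype(np.float32)); print(rc); 
    print("centroid",P.mean(0))
# features: pivot, nose gap
Q=unproj(c,[[411,266],[418,203]],8,s)[:,:2]; d=Q[1]-Q[0]; print(Q,np.linalg.norm(d)); yd=d/np.linalg.norm(d); xd=np.array([yd[1],-yd[0]]); print("yaw",np.degrees(np.arctan2(xd[1],xd[0])),"center",Q[1]-44*xd-19.5*yd)
plan([433.7,244.9,60],25.5,8,1)
E
```

```text
t 3.4 p [433.7 246.6 181.7] yaw 26.03 z [-0.001 -0.    -1.   ] F [-1.18 -1.2  -0.37] T [-0.04  0.05 -0.01] op 85.4
((472.30517578125, 264.9188232421875), (100.69491577148438, 129.8450927734375), 25.73447036743164)
centroid [469.62399096 267.68746496]
[[530.79528486 245.79263633]
 [505.96731031 301.93120474]] 61.38376970345088
yaw 23.858001778054504 center [473.61427113 266.30072823]
from [432.8 243.7 182.7] 25.74
[[0.0002,-0.0001,0.0153,0.0299,1],[0.0002,-0.0001,0.0153,0.0299,1],[0.0002,-0.0001,0.0153,0.0299,1],[0.0002,-0.0001,0.0153,0.0299,1],[0.0002,-0.0001,0.0153,0.0299,1],[0.0002,-0.0001,0.0153,0.0299,1],[0.0002,-0.0001,0.0153,0.0299,1],[0.0002,-0.0001,0.0153,0.0299,1]]
```

Call:
{"fn": "arm_command", "kwargs": {
  "motion": [
    [[0,-0.003,0.02,0,1],[0,-0.002,0.02,0,1],[0,0,0.02,0,1],[0,0,0.02,0,1],[0,0,0.02,0,1],[0,0,0.02,0,1],[0,0,0.02,0,1],[0,0,0.018,0,1]]
  ]
}}

```text
time: 4.17
ee_pos: [430.6, 246.4, 24.7]
tcp_rot: [0.0, 0.975, 0.221, 0.0]
force: [0.0, -0.5, 0.1]
opening: 85.4
```

```bash
python3 - <<'E'
from h import *
S=[]
for i in range(3):
    s=st(); c=manip.capture("wrist")
cv2.imwrite("pics/w2.png",c["image"])
E
```

```text
t 4.17 p [430.6 246.4  24.7] yaw 25.56 z [ 0.  0. -1.] F [ 0.03 -0.5   0.14] T [ 0.05  0.03 -0.06] op 85.4
t 4.22 p [429.2 245.6  21.3] yaw 25.56 z [-0.003 -0.002 -1.   ] F [-1.04 -0.84 -2.9 ] T [-0.04  0.11  0.03] op 85.2
t 4.27 p [429.2 245.8  23.1] yaw 25.57 z [-0.003 -0.002 -1.   ] F [-1.13  0.65  0.37] T [ 0.03 -0.06 -0.02] op 85.6
```

View pics/w2.png

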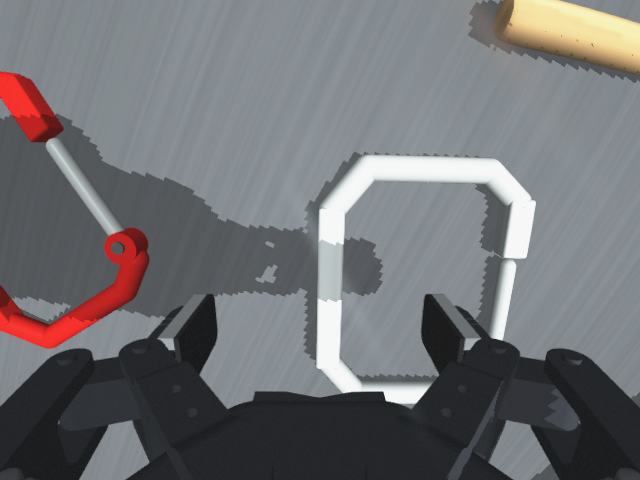

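Call:
{"fn": "arm_command", "kwargs": {
  "motion": [
    [[0.0035,-0.004,0.006,0,1],[0,0,0.006,0,1],[0,0,0.006,0,1],[0,0,0,0,1],[0,0,0,0,1]]
  ]
}}

```text
time: 4.73
ee_pos: [432.1, 252.8, 7.2]
tcp_rot: [0.0, 0.975, 0.222, -0.0]
force: [-0.5, 0.4, 0.5]
opening: 85.6
```

```bash
python3 - <<'E'
from h import *
for i in range(4):
    s=st(); c=manip.capture("wrist")
E
```

```text
t 4.73 p [432.1 252.8   7.2] yaw 25.69 z [-0. -0. -1.] F [-0.47  0.37  0.48] T [ 0.03  0.01 -0.02] op 85.6
t 4.78 p [432.3 252.9   7.4] yaw 25.69 z [ 0. -0. -1.] F [-0.32 -0.11  0.26] T [-0.03  0.03 -0.02] op 85.5
t 4.83 p [432.4 252.9   7.6] yaw 25.69 z [ 0.  0. -1.] F [0.38 0.53 0.17] T [ 0.02 -0.02  0.01] op 85.3
t 4.88 p [432.4 252.9   7.6] yaw 25.69 z [ 0.  0. -1.] F [0.41 0.13 1.13] T [-0.06 -0.02 -0.01] op 85.3
```

Call:
{"fn": "arm_command", "kwargs": {
  "motion": [
    [[-0.0015,0,0.004,0,1],[0,0,0,0,1],[0,0,0,0,0],[0,0,0,0,0],[0,0,0,0,0],[0,0,0,0,0],[0,0,0,0,0],[0,0,0,0,0]]
  ],
  "grip_force": 60
}}

```text
time: 5.6
ee_pos: [431.0, 252.3, 3.3]
tcp_rot: [-0.0, 0.975, 0.222, 0.0]
force: [5.8, 2.1, -0.8]
opening: 12.2
```

Call:
{"fn": "arm_command", "kwargs": {
  "motion": [
    [[0,0,0,0,0],[0,0,0,0,0],[0,0,0,0,0],[0,0,0,0,0]]
  ]
}}

```text
time: 5.93
ee_pos: [431.1, 252.2, 3.6]
tcp_rot: [-0.0, 0.975, 0.222, 0.0]
force: [-1.5, -0.9, 4.2]
opening: 10.2
```

```bash
python3 - <<'E'
from h import *
s=st(); c=manip.capture("wrist");cv2.imwrite("pics/w3.png",c["image"])
E
```

```text
t 5.93 p [431.1 252.2   3.6] yaw 25.68 z [ 0.  0. -1.] F [-1.55 -0.91  4.25] T [-0.19  0.1  -0.04] op 10.2
```

View pics/w3.png

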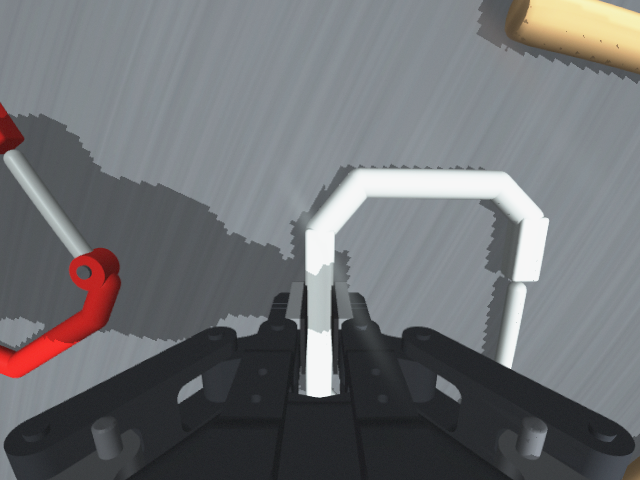

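Call:
{"fn": "arm_command", "kwargs": {
  "motion": [
    [[0,0,-0.01,0,0],[0,0,-0.02,0,0],[0,0,-0.03,0,0],[0,0,-0.035,0,0],[0,0,-0.035,0,0],[0,0,-0.03,0,0],[0,0,-0.016,0,0],[0,0,0,0,0]]
  ]
}}

```text
time: 6.65
ee_pos: [432.0, 252.9, 183.4]
tcp_rot: [-0.001, 0.975, 0.222, 0.003]
force: [0.4, 0.2, -2.8]
opening: 9.7
```

```bash
python3 - <<'E'
from h import *
s=st(); c=manip.capture("wrist");cv2.imwrite("pics/w4.png",c["image"])
c=manip.capture("side");cv2.imwrite("pics/s4.png",c["image"]); s=st()
plan([442,-166,177.5],-12.3,16,0)
E
```

```text
t 6.65 p [432.  252.9 183.4] yaw 25.69 z [ 0.005  0.003 -1.   ] F [ 0.36  0.24 -2.76] T [-0.01  0.1  -0.06] op 9.7
t 6.75 p [430.8 252.2 178.8] yaw 25.69 z [-0. -0. -1.] F [ 0.49 -0.4  -2.79] T [-0.02  0.13 -0.01] op 9.8
from [430.8 252.2 178.8] 25.69
[[-0.0107,0.0239,0.0001,2.3744,0],[-0.0097,0.0243,0.0001,2.3744,0],[-0.0087,0.0247,0.0001,2.3744,0],[-0.0077,0.025,0.0001,2.3744,0],[-0.0066,0.0253,0.0001,2.3744,0],[-0.0056,0.0255,0.0001,2.3744,0],[-0.0045,0.0258,0.0001,2.3744,0],[-0.0034,0.0259,0.0001,2.3744,0]]
[[-0.0024,0.026,0.0001,2.3744,0],[-0.0013,0.0261,0.0001,2.3744,0],[-0.0002,0.0261,0.0001,2.3744,0],[0.0009,0.0261,0.0001,2.3744,0],[0.002,0.0261,0.0001,2.3744,0],[0.0031,0.026,0.0001,2.3744,0],[0.0041,0.0258,0.0001,2.3744,0],[0.0052,0.0256,0.0001,2.3744,0]]
```

View pics/w4.png

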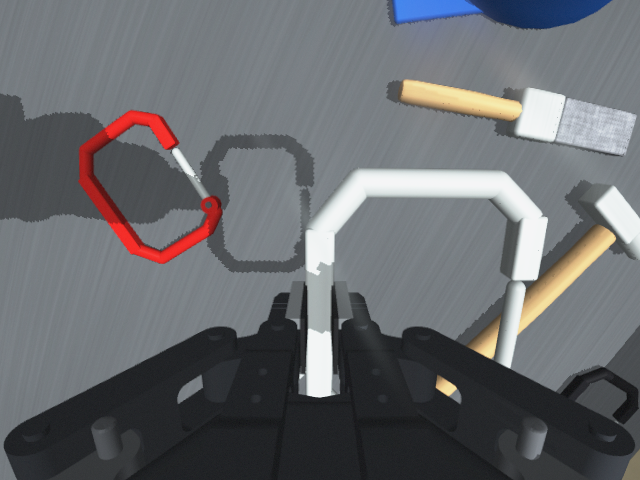

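View pics/s4.png

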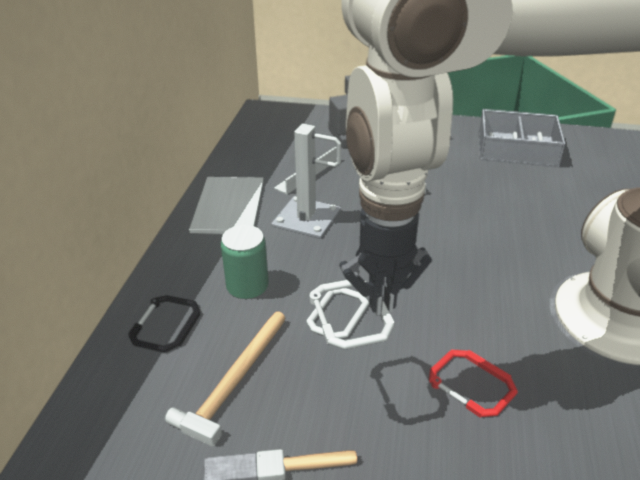

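Call:
{"fn": "arm_command", "kwargs": {
  "motion": [
    [[-0.0107,0.024,0,2.38,0],[-0.0097,0.0243,0,2.38,0],[-0.0087,0.0247,0,2.38,0],[-0.0077,0.025,0,2.38,0],[-0.0066,0.0253,0,2.38,0],[-0.0056,0.0255,0,2.38,0],[-0.0045,0.0258,0,2.38,0],[-0.0034,0.026,0,2.38,0]]
  ]
}}

```text
time: 7.42
ee_pos: [435.3, 41.5, 176.9]
tcp_rot: [0.0, 0.998, 0.057, -0.002]
force: [1.0, 0.3, -3.1]
opening: 9.8
```

Call:
{"fn": "arm_command", "kwargs": {
  "motion": [
    [[-0.0024,0.026,0,2.37,0],[-0.0013,0.026,0,2.37,0],[0,0.026,0,2.37,0],[0.001,0.026,0,2.37,0],[0.002,0.026,0,2.37,0],[0.003,0.026,0,2.37,0],[0.004,0.026,0,2.37,0],[0.005,0.0256,0,2.37,0]]
  ]
}}

```text
time: 8.08
ee_pos: [440.7, -166.9, 176.8]
tcp_rot: [-0.0, 0.994, -0.108, -0.002]
force: [0.4, -0.1, -2.7]
opening: 9.9
```

Call:
{"fn": "arm_command", "kwargs": {
  "motion": [
    [[0,0,0,0,0],[0,0,0,0,0]]
  ]
}}

```text
time: 8.25
ee_pos: [440.7, -166.6, 176.9]
tcp_rot: [-0.001, 0.994, -0.108, -0.002]
force: [0.1, -0.1, -2.9]
opening: 9.8
```

```bash
python3 - <<'E'
from h import *
s=st(); c=manip.capture("wrist");cv2.imwrite("pics/w5.png",c["image"])
c=manip.capture("top");zoom(c,340,180,470,300,5,"t5.png"); c=manip.capture("side");zoom(c,240,80,440,240,4,"s5.png"); s=st()
E
```

```text
t 8.25 p [ 440.7 -166.6  176.9] yaw -12.44 z [-0.004  0.002 -1.   ] F [ 0.1  -0.1  -2.92] T [ 0.06  0.13 -0.01] op 9.8
t 8.4 p [ 441.4 -165.1  178.2] yaw -12.26 z [-0.002  0.001 -1.   ] F [-0.6  -0.04 -3.37] T [ 0.03  0.1  -0.02] op 10.1
```

View pics/w5.png

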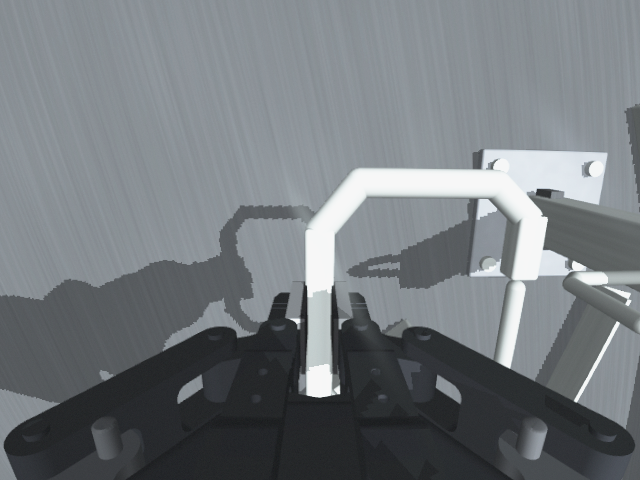

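View pics/t5.png

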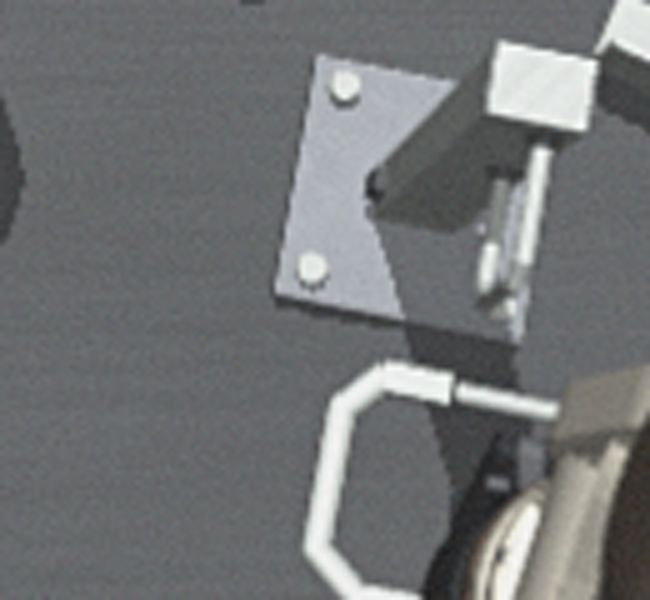

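View pics/s5.png

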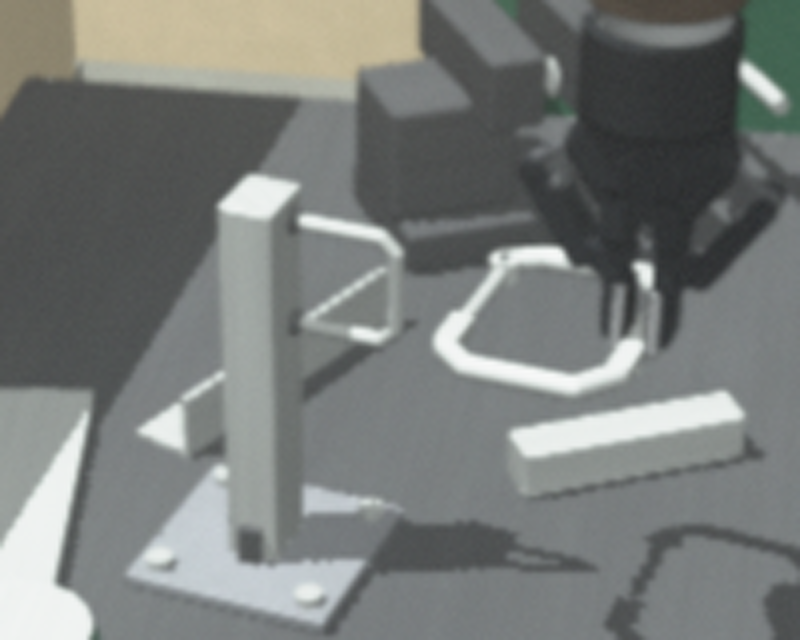

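```bash
python3 - <<'E'
from h import *
s=st(); c=manip.capture("top")
f=lambda p:np.array(p,float)/5+[340,180]
a=np.radians(-12.3); xd=np.array([np.cos(a),np.sin(a)]); yd=np.array([-np.sin(a),np.cos(a)])
tcp=np.array([441.2,-166])
loc=lambda P:[(round(float((p[:2]-tcp)@xd),1),round(float((p[:2]-tcp)@yd),1)) for p in P]
print("nose top",loc(unproj(c,f([[452,388]]),184)))
print("leg",loc(unproj(c,f([[541,150],[521,265]]),210)))
print("outer front",loc(unproj(c,f([[344,400],[320,545],[558,410]]),180)))
# wrist: nose end and eye bend
w=manip.capture("wrist")
print("w nose",loc(unproj(w,[[523,278]],184,s)),"gate end",loc(unproj(w,[[515,283]],180,s)))
print("w leg",loc(unproj(w,[[640,276],[570,279],[566,287]],210,s)))
zoom(w,480,200,640,400,4,"w6.png")
z=manip.capture("side")
g=lambda p:np.array(p,float)/4+[240,80]
# side: bar line from (396,260) to (394,325): intersect rays with plane loc x = bar? print loc at z
print("side bar",loc(unproj(z,g([[396,262]]),204)),loc(unproj(z,g([[395,295]]),180)),loc(unproj(z,g([[385,335]]),150)),"nose",loc(unproj(z,g([[458,318]]),182)))
E
```

```text
t 8.4 p [ 441.4 -165.1  178.2] yaw -12.26 z [-0.002  0.001 -1.   ] F [-0.6  -0.04 -3.37] T [ 0.03  0.1  -0.02] op 10.1
nose top [(87.6, 11.7)]
leg [(181.9, -1.3), (135.7, -0.9)]
outer front [(75.0, 52.0), (17.2, 51.3), (88.0, -31.9)]
w nose [(85.9, 13.0)] gate end [(85.1, 9.1)]
w leg [(115.0, 23.2), (86.9, 22.5), (86.0, 19.5)]
side bar [(125.5, 12.8)] [(129.0, 4.6)] [(137.4, -3.6)] nose [(89.8, 17.4)]
```

View pics/w6.png

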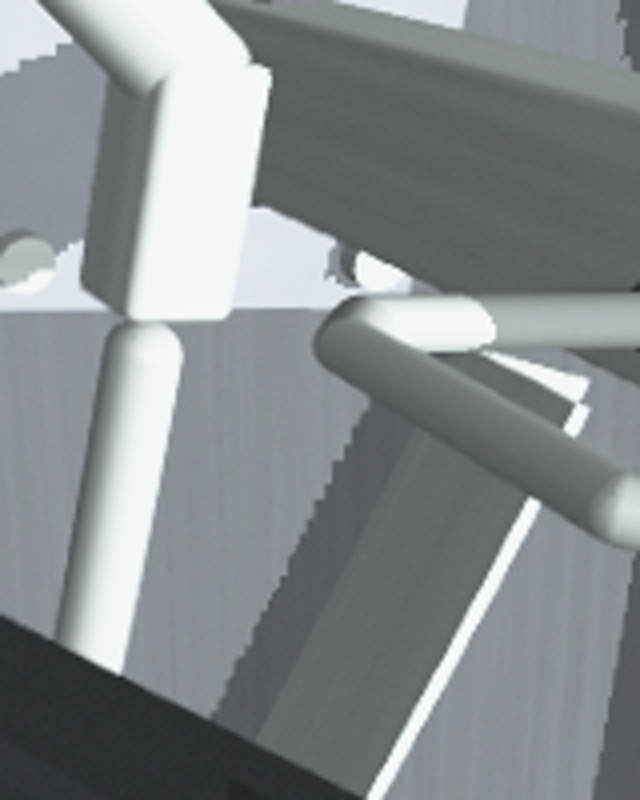

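```bash
python3 - <<'E'
from h import *
s=manip.sense(); w=manip.capture("wrist")
a=np.radians(-12.3); xd=np.array([np.cos(a),np.sin(a)]); yd=np.array([-np.sin(a),np.cos(a)])
tcp=s["ee_pos"][:2]
f=lambda p:np.array(p,float)/4+[480,200]
loc=lambda P:[(round(float((p[:2]-tcp)@xd),1),round(float((p[:2]-tcp)@yd),1)) for p in P]
print("lower leg",loc(unproj(w,f([[410,322],[560,320],[630,318]]),150,s)))
print("bar lower",loc(unproj(w,f([[350,335]]),153,s)))
for zz in (158,180,200):
  for px in ([430,390],[500,430],[560,470],[610,510]): print(zz,px,loc(unproj(w,f([px]),zz,s)))
print("nose",loc(unproj(w,f([[182,320],[130,318],[85,285]]),186,s)),loc(unproj(w,f([[130,318]]),174,s)))
E
```

```text
lower leg [(143.9, -3.4), (167.3, -3.4), (178.7, -3.3)]
bar lower [(132.8, -4.0)]
158 [430, 390] [(142.2, -10.0)]
158 [500, 430] [(154.3, -16.2)]
158 [560, 470] [(165.4, -22.6)]
158 [610, 510] [(175.3, -29.2)]
180 [430, 390] [(122.8, 0.1)]
180 [500, 430] [(133.2, -5.3)]
180 [560, 470] [(142.8, -10.8)]
180 [610, 510] [(151.4, -16.5)]
200 [430, 390] [(105.1, 9.3)]
200 [500, 430] [(114.1, 4.7)]
200 [560, 470] [(122.3, -0.0)]
200 [610, 510] [(129.7, -5.0)]
nose [(86.5, 11.6), (80.6, 11.9), (75.1, 15.6)] [(88.0, 7.1)]
```

Call:
{"fn": "arm_command", "kwargs": {
  "motion": [
    [[0.006,0,0,0,0],[0.008,0,0,0,0],[0.008,0,0,0,0],[0.005,0,0,0,0],[0,0,0,0,0],[0,0,0,0,0]]
  ]
}}

```text
time: 9.1
ee_pos: [468.4, -171.7, 178.9]
tcp_rot: [-0.0, 0.994, -0.107, -0.0]
force: [1.7, 0.8, -3.4]
opening: 10.0
```

```bash
python3 - <<'E'
from h import *
s=st(); w=manip.capture("wrist"); zoom(w,480,200,640,400,4,"w7.png");st(); manip.capture("wrist"); st()
E
```

```text
t 9.1 p [ 468.4 -171.7  178.9] yaw -12.31 z [-0.001  0.    -1.   ] F [ 1.7   0.76 -3.43] T [0.04 0.11 0.01] op 10.0
t 9.15 p [ 468.2 -171.6  179. ] yaw -12.31 z [-0.001  0.    -1.   ] F [-0.1   0.14 -2.66] T [0.03 0.07 0.02] op 9.8
t 9.2 p [ 468.1 -171.7  179.1] yaw -12.32 z [-0.  0. -1.] F [-0.18 -0.44 -2.72] T [0.09 0.12 0.06] op 9.8
```

View pics/w7.png

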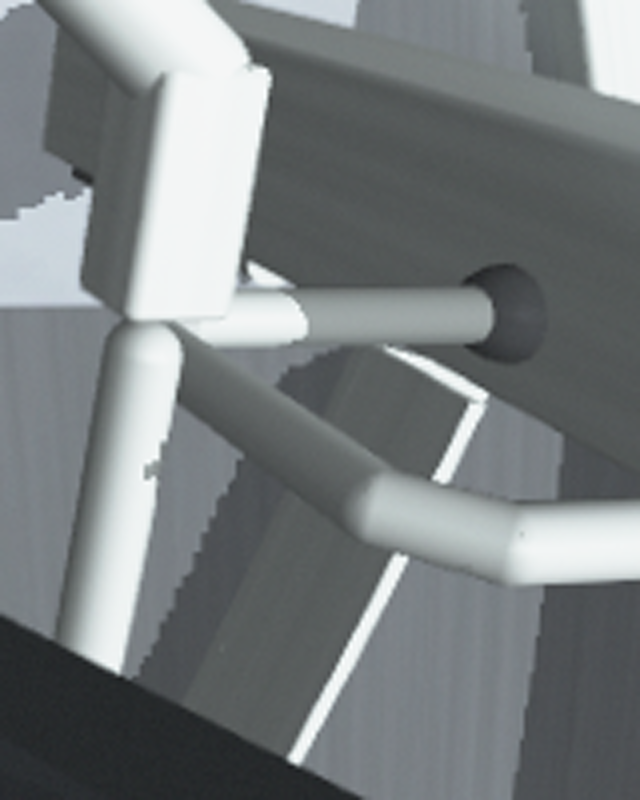

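```bash
python3 - <<'E'
from h import *
s=manip.sense(); w=manip.capture("wrist")
a=np.radians(-12.3); xd=np.array([np.cos(a),np.sin(a)]); yd=np.array([-np.sin(a),np.cos(a)])
tcp=s["ee_pos"][:2]
f=lambda p:np.array(p,float)/4+[480,200]
loc=lambda P:[(round(float((p[:2]-tcp)@xd),1),round(float((p[:2]-tcp)@yd),1)) for p in P]
print("lower leg",loc(unproj(w,f([[400,317],[300,318],[480,315]]),150,s)))
print("upper leg",loc(unproj(w,f([[590,541],[620,540]]),210,s)))
for z in (160,170,180,190,200): print(z,loc(unproj(w,f([[300,435],[250,400],[350,475]]),z,s)))
print("nose",loc(unproj(w,f([[182,320],[130,318]]),187,s)),"gate tip",loc(unproj(w,f([[145,345]]),184,s)))
E
```

```text
lower leg [(142.2, -2.9), (127.3, -2.8), (154.5, -2.8)]
upper leg [(117.6, -2.7), (121.0, -2.7)]
160 [(123.0, -15.4), (115.0, -10.2), (131.5, -21.5)]
170 [(115.3, -10.5), (107.7, -5.6), (123.3, -16.2)]
180 [(107.5, -5.5), (100.5, -0.9), (115.0, -10.8)]
190 [(99.8, -0.5), (93.2, 3.8), (106.7, -5.4)]
200 [(92.0, 4.5), (86.0, 8.4), (98.4, -0.1)]
nose [(85.9, 11.8), (80.1, 12.1)] gate tip [(84.1, 7.7)]
```

Call:
{"fn": "arm_command", "kwargs": {
  "motion": [
    [[0,0.0035,0,0,0],[0,0.0035,0,0,0],[0.003,0,0,0,0],[0.003,0,0,0,0],[0,0,0,0,0],[0,0,0,0,0]]
  ]
}}

```text
time: 9.75
ee_pos: [472.7, -179.8, 179.2]
tcp_rot: [-0.0, 0.994, -0.107, -0.0]
force: [0.3, -0.3, -3.8]
opening: 9.8
```

```bash
cat >> h.py <<'E'
A=np.radians(-12.3); XD=np.array([np.cos(A),np.sin(A)]); YD=np.array([-np.sin(A),np.cos(A)])
O=np.array([468.15,-171.7])
def chk(n=3):
    Fs=[];Ps=[]
    for i in range(n):
        s=manip.sense(); Fs.append(s["force"]); Ps.append(s["ee_pos"]); w=manip.capture("wrist")
    F=np.mean(Fs,0);P=np.mean(Ps,0); d=P[:2]-O
    # hook coords of eye estimated: at O eye at tool (103.5,-2.8) ; hook=tool+( -44, +7.7)
    print("t",round(s["time"],2),"eye in hook x %.1f y %.1f z %.1f"%(103.5-44-d@XD,-2.8+7.6-d@YD,180-P[2]-2.4),"F x %.2f y %.2f z %.2f"%(F[:2]@XD,F[:2]@YD,F[2]),"yaw",round(yaw(s),2),"op",round(s["opening"],1)); return w
E
python3 - <<'E'
from h import *
w=chk(); zoom(w,480,200,640,400,4,"w8.png")
E
```

```text
t 9.85 eye in hook x 53.4 y 11.7 z -1.6 F x -0.09 y -0.41 z -3.00 yaw -12.31 op 9.9
```

View pics/w8.png

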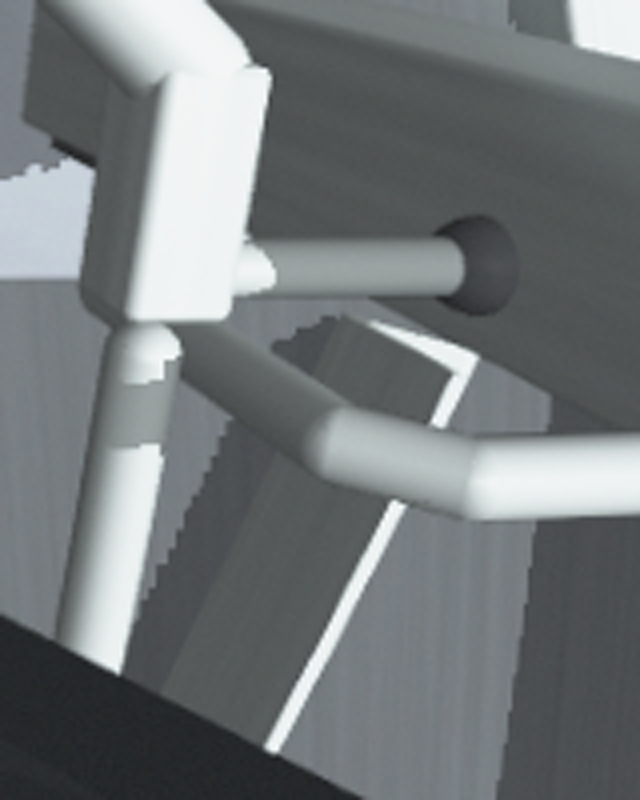

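Call:
{"fn": "arm_command", "kwargs": {
  "motion": [
    [[0.001,0,0,0,0],[0.001,0,0,0,0],[0.001,0,0,0,0],[0.001,0,0,0,0],[0,0,0,0,0],[0,0,0,0,0]]
  ]
}}

```text
time: 10.4
ee_pos: [476.4, -180.6, 179.2]
tcp_rot: [-0.0, 0.994, -0.107, -0.0]
force: [-2.9, -0.6, -1.7]
opening: 9.9
```

```bash
python3 - <<'E'
from h import *
w=chk(); zoom(w,480,200,640,400,4,"w9.png")
E
```

```text
t 10.5 eye in hook x 49.6 y 11.8 z -1.6 F x -2.46 y -0.44 z -2.37 yaw -12.32 op 9.7
```

View pics/w9.png

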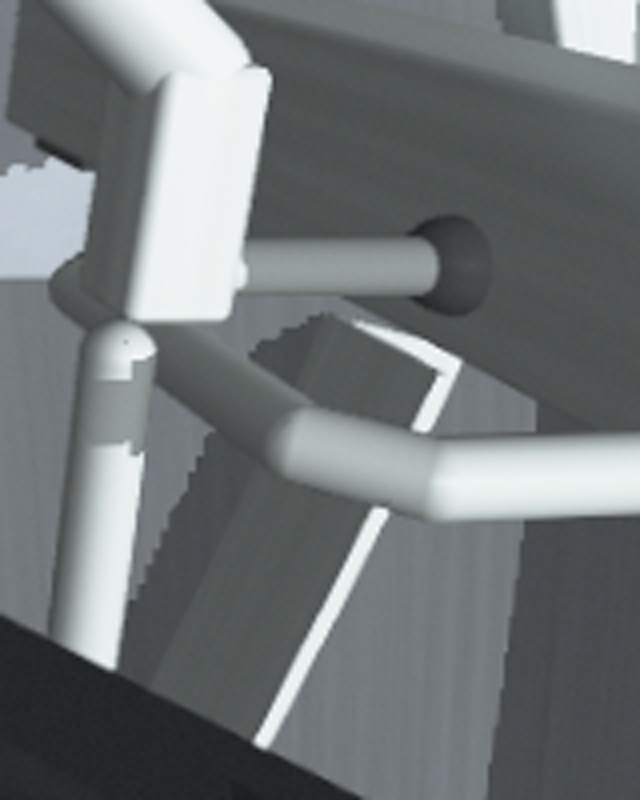

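Call:
{"fn": "arm_command", "kwargs": {
  "motion": [
    [[0.001,0,0,0,0],[0.001,0,0,0,0],[0.001,0,0,0,0],[0.001,0,0,0,0],[0.001,0,0,0,0],[0,0,0,0,0],[0,0,0,0,0]]
  ]
}}

```text
time: 11.13
ee_pos: [481.4, -181.7, 179.2]
tcp_rot: [-0.0, 0.994, -0.107, -0.0]
force: [-2.4, -0.0, -2.8]
opening: 10.4
```

```bash
python3 - <<'E'
from h import *
w=chk(); zoom(w,480,200,640,400,4,"w10.png")
E
```

```text
t 11.23 eye in hook x 44.5 y 11.8 z -1.6 F x -2.13 y -0.78 z -3.44 yaw -12.31 op 9.7
```

View pics/w10.png

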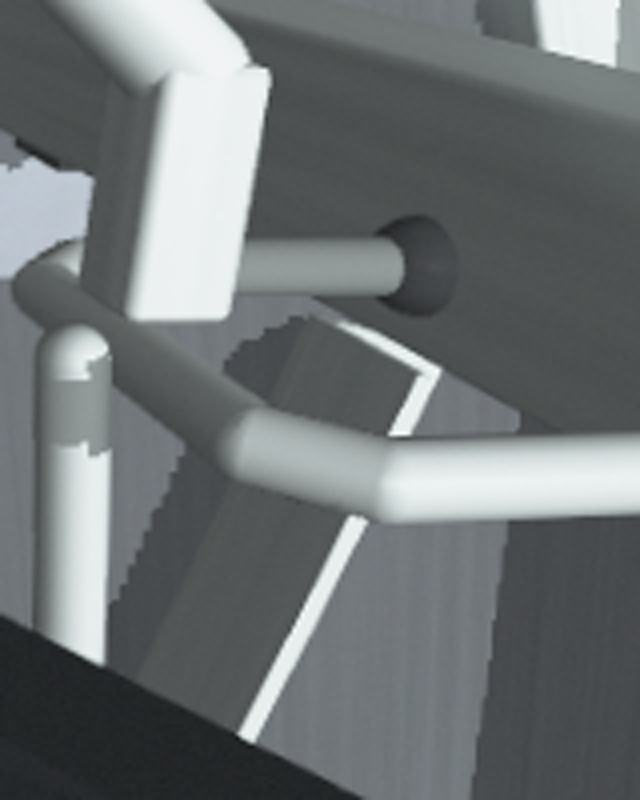

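Call:
{"fn": "arm_command", "kwargs": {
  "motion": [
    [[0,0.0005,0,0,0],[0,0.0005,0,0,0],[0,0.0005,0,0,0],[0,0.0005,0,0,0],[0,0.0005,0,0,0],[0,0,0,0,0]]
  ]
}}

```text
time: 11.78
ee_pos: [480.8, -184.3, 179.3]
tcp_rot: [0.0, 0.994, -0.107, 0.0]
force: [-2.2, 0.6, -2.5]
opening: 9.8
```

```bash
python3 - <<'E'
from h import *
w=chk(4)
E
```

```text
t 11.93 eye in hook x 44.5 y 14.4 z -1.7 F x -2.26 y -0.07 z -2.95 yaw -12.32 op 9.8
```

Call:
{"fn": "arm_command", "kwargs": {
  "motion": [
    [[0,0.0004,0,0,0],[0,0.0004,0,0,0],[0,0,0,0,0]]
  ]
}}

```text
time: 12.23
ee_pos: [480.7, -184.8, 179.3]
tcp_rot: [-0.0, 0.994, -0.107, 0.0]
force: [-1.0, 1.7, -3.2]
opening: 10.0
```

```bash
python3 - <<'E'
from h import *
w=chk(4)
E
```

```text
t 12.38 eye in hook x 44.4 y 14.9 z -1.7 F x -1.73 y 1.79 z -3.08 yaw -12.3 op 9.6
```

Call:
{"fn": "arm_command", "kwargs": {
  "motion": [
    [[0.001,-0.0004,0,0,0],[0.0015,0,0,0,0],[0.0015,0,0,0,0],[0.0015,0,0,0,0],[0.0015,0,0,0,0],[0.001,0,0,0,0],[0,0,0,0,0]]
  ]
}}

```text
time: 13.02
ee_pos: [488.8, -186.6, 179.3]
tcp_rot: [0.0, 0.994, -0.107, 0.0]
force: [-2.8, 0.5, -3.3]
opening: 9.8
```

```bash
python3 - <<'E'
from h import *
w=chk(4)
E
```

```text
t 13.17 eye in hook x 36.3 y 14.9 z -1.7 F x -2.35 y -0.95 z -3.34 yaw -12.33 op 9.8
```

Call:
{"fn": "arm_command", "kwargs": {
  "motion": [
    [[0.001,0,0,0,0],[0.0015,0,0,0,0],[0.0015,0,0,0,0],[0.0015,0,0,0,0],[0.0015,0,0,0,0],[0.001,0,0,0,0],[0,0,0,0,0]]
  ]
}}

```text
time: 13.8
ee_pos: [496.6, -188.2, 179.2]
tcp_rot: [0.0, 0.994, -0.107, 0.0]
force: [-3.6, -2.1, -3.0]
opening: 10.4
```

```bash
python3 - <<'E'
from h import *
w=chk(4); zoom(w,440,200,640,400,4,"w11.png")
E
```

```text
t 13.95 eye in hook x 28.3 y 14.9 z -1.7 F x -2.58 y -2.63 z -2.80 yaw -12.33 op 9.9
```

View pics/w11.png

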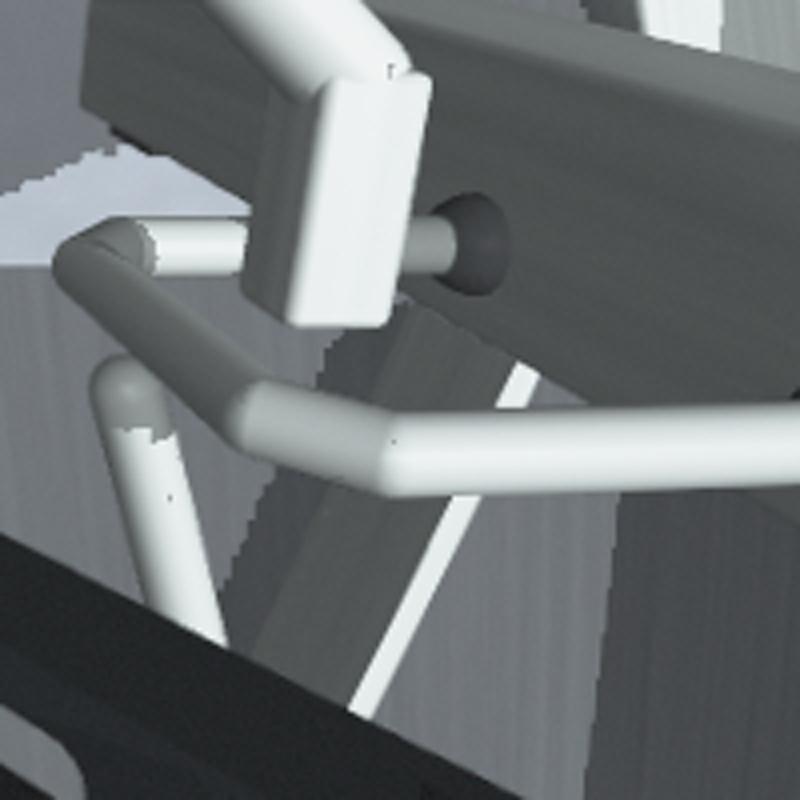

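Call:
{"fn": "arm_command", "kwargs": {
  "motion": [
    [[0.001,0,0,0,0],[0.001,0,0,0,0],[0.001,0,0,0,0],[0.001,0,0,0,0],[0.001,0,0,0,0],[0.001,0,0,0,0],[0,0,0,0,0]]
  ]
}}

```text
time: 14.58
ee_pos: [502.5, -189.5, 179.3]
tcp_rot: [0.0, 0.994, -0.107, 0.0]
force: [-2.1, -3.8, -3.0]
opening: 10.1
```

```bash
python3 - <<'E'
from h import *
w=chk(4)
E
```

```text
t 14.73 eye in hook x 22.3 y 14.9 z -1.7 F x -1.63 y -4.38 z -2.75 yaw -12.33 op 10.2
```

Call:
{"fn": "arm_command", "kwargs": {
  "motion": [
    [[0.0005,0,0,0,0],[0.0005,0,0,0,0],[0.0005,0,0,0,0],[0.0005,0,0,0,0],[0,0,0,0,0]]
  ]
}}

```text
time: 15.2
ee_pos: [504.5, -189.4, 179.3]
tcp_rot: [-0.0, 0.994, -0.107, 0.0]
force: [1.3, -0.3, -2.7]
opening: 9.9
```

```bash
python3 - <<'E'
from h import *
w=chk(4); zoom(w,440,200,640,400,4,"w12.png")
E
```

```text
t 15.35 eye in hook x 20.4 y 14.4 z -1.7 F x 0.42 y 0.10 z -2.71 yaw -12.3 op 9.7
```

View pics/w12.png

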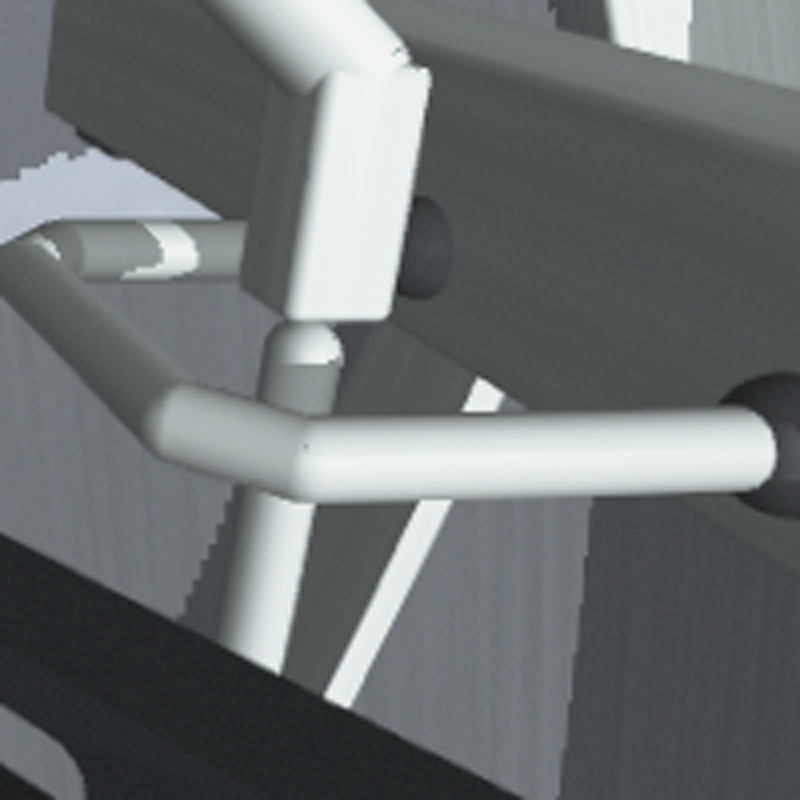

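Call:
{"fn": "arm_command", "kwargs": {
  "motion": [
    [[0.003,-0.003,0,0,0],[0.003,-0.003,0,0,0],[0.003,-0.003,0,0,0],[0.001,-0.002,0,0,0],[0,0,0,0,0],[0,0,0,0,0],[0,0,0,0,0]]
  ]
}}

```text
time: 15.98
ee_pos: [516.2, -181.0, 179.3]
tcp_rot: [-0.0, 0.994, -0.107, -0.0]
force: [-0.1, 0.1, -2.0]
opening: 10.0
```

```bash
python3 - <<'E'
from h import *
w=chk(4); cv2.imwrite("pics/w13.png",w["image"])
E
```

```text
t 16.13 eye in hook x 10.5 y 3.7 z -1.7 F x 0.18 y 0.10 z -2.78 yaw -12.33 op 9.5
```

View pics/w13.png

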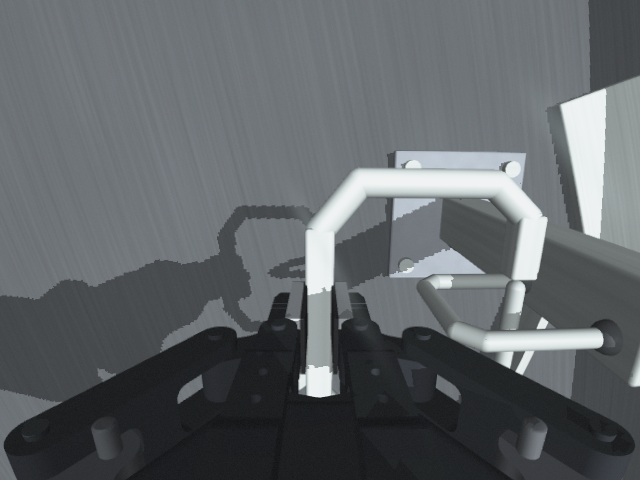

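Call:
{"fn": "arm_command", "kwargs": {
  "motion": [
    [[-0.005,0,0,0,0],[-0.006,0,0,0,0],[-0.005,0,0,0,0],[-0.003,0,0,0,0],[-0.001,0,0,0,0],[0,0,0,0,0]]
  ]
}}

```text
time: 16.68
ee_pos: [496.5, -176.7, 179.6]
tcp_rot: [0.0, 0.994, -0.107, 0.0]
force: [-0.8, -0.0, -3.5]
opening: 10.1
```

Call:
{"fn": "arm_command", "kwargs": {
  "motion": [
    [[-0.001,0,0,0,0],[-0.001,0,0,0,0],[-0.001,0,0,0,0],[0,0,0,0,0]]
  ]
}}

```text
time: 17.02
ee_pos: [493.7, -176.1, 179.2]
tcp_rot: [-0.0, 0.994, -0.107, -0.0]
force: [0.1, -0.5, -2.7]
opening: 9.9
```

```bash
python3 - <<'E'
from h import *
w=chk(4)
E
```

```text
t 17.17 eye in hook x 33.5 y 3.7 z -1.6 F x 0.34 y -0.19 z -2.70 yaw -12.32 op 9.9
```

Call:
{"fn": "arm_command", "kwargs": {
  "motion": [
    [[-0.0008,0,0,0,0],[-0.0008,0,0,0,0],[-0.0008,0,0,0,0],[0,0,0,0,0]]
  ]
}}

```text
time: 17.55
ee_pos: [491.3, -175.6, 179.3]
tcp_rot: [0.0, 0.994, -0.107, -0.0]
force: [0.3, -0.0, -2.4]
opening: 9.8
```

```bash
python3 - <<'E'
from h import *
w=chk(4)
E
```

```text
t 17.7 eye in hook x 35.9 y 3.7 z -1.7 F x 0.21 y 0.01 z -2.38 yaw -12.31 op 10.2
```

Call:
{"fn": "arm_command", "kwargs": {
  "motion": [
    [[-0.0005,0,0,0,0],[-0.0005,0,0,0,0],[0,0,0,0,0]]
  ]
}}

```text
time: 18.0
ee_pos: [490.4, -175.4, 179.3]
tcp_rot: [0.0, 0.994, -0.107, -0.0]
force: [0.2, -0.1, -3.3]
opening: 10.0
```

```bash
python3 - <<'E'
from h import *
w=chk(4)
E
```

```text
t 18.15 eye in hook x 36.9 y 3.7 z -1.7 F x 0.09 y -0.01 z -2.97 yaw -12.31 op 9.8
```

Call:
{"fn": "arm_command", "kwargs": {
  "motion": [
    [[-0.0005,0,0,0,0],[-0.0005,0,0,0,0],[0,0,0,0,0]]
  ]
}}

```text
time: 18.45
ee_pos: [490.0, -175.3, 179.5]
tcp_rot: [0.0, 0.994, -0.107, 0.001]
force: [4.9, 0.0, -3.9]
opening: 9.8
```

```bash
python3 - <<'E'
from h import *
w=chk(4); cv2.imwrite("pics/w14.png",w["image"])
E
```

```text
t 18.6 eye in hook x 37.5 y 3.7 z -1.8 F x 4.61 y 0.12 z -3.35 yaw -12.31 op 9.8
```

View pics/w14.png

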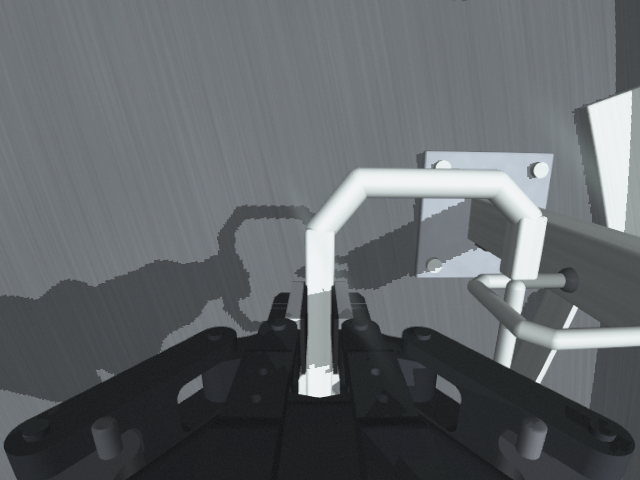

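Call:
{"fn": "arm_command", "kwargs": {
  "motion": [
    [[0.002,0,0,0,0],[0.002,-0.002,0,0,0],[0,-0.002,0.004,0,0],[0,0,0.004,0,0],[0,0,0.004,0,0],[0,0,0.003,0,0],[0,0,0.001,0,0],[0,0,0,0,0]]
  ]
}}

```text
time: 19.32
ee_pos: [494.0, -172.1, 162.8]
tcp_rot: [-0.0, 0.994, -0.107, -0.0]
force: [-0.1, 0.5, -3.7]
opening: 9.8
```

```bash
python3 - <<'E'
from h import *
w=chk(4)
E
```

```text
t 19.47 eye in hook x 34.0 y -0.3 z 14.4 F x -0.26 y -0.11 z -2.99 yaw -12.32 op 10.0
```

Call:
{"fn": "arm_command", "kwargs": {
  "motion": [
    [[0,0,0.0015,0,0],[0,0,0.0015,0,0],[0,0,0.0015,0,0],[0,0,0.001,0,0],[0,0,0,0,0]]
  ]
}}

```text
time: 19.93
ee_pos: [494.2, -172.1, 157.4]
tcp_rot: [-0.0, 0.994, -0.107, -0.0]
force: [0.0, -0.2, -3.2]
opening: 9.8
```

```bash
python3 - <<'E'
from h import *
w=chk(4)
E
```

```text
t 20.08 eye in hook x 33.9 y -0.3 z 20.0 F x -0.01 y -0.48 z -2.68 yaw -12.32 op 9.9
```

Call:
{"fn": "arm_command", "kwargs": {
  "motion": [
    [[0,0,0.0007,0,0],[0,0,0.0007,0,0],[0,0,0.0006,0,0],[0,0,0,0,0]]
  ]
}}

```text
time: 20.47
ee_pos: [494.4, -172.2, 155.8]
tcp_rot: [0.0, 0.994, -0.107, 0.0]
force: [0.5, -0.7, -1.7]
opening: 10.2
```

```bash
python3 - <<'E'
from h import *
w=chk(4); cv2.imwrite("pics/w15.png",w["image"])
c=manip.capture("side");zoom(c,240,80,440,240,4,"s15.png")
E
```

```text
t 20.62 eye in hook x 33.8 y -0.3 z 21.7 F x 0.39 y -0.29 z -1.95 yaw -12.31 op 10.0
```

View pics/s15.png

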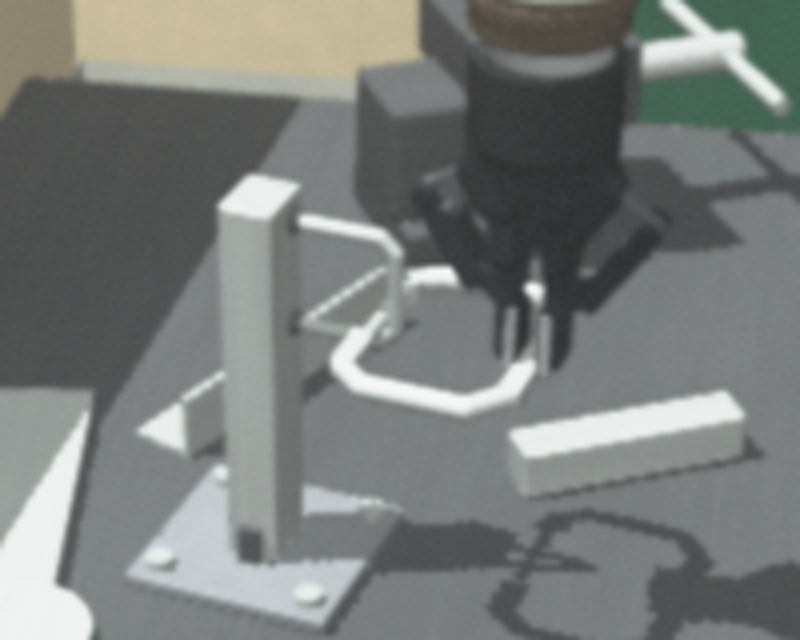

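Call:
{"fn": "arm_command", "kwargs": {
  "motion": [
    [[0,0,0,0,0.5],[0,0,0,0,0.5],[0,0,0,0,0.5],[0,0,0,0,0.5],[0,0,0,0,0.5],[0,0,0,0,0.5]]
  ]
}}

```text
time: 21.22
ee_pos: [494.3, -172.1, 155.9]
tcp_rot: [0.0, 0.994, -0.107, 0.0]
force: [-0.5, -0.0, 0.2]
opening: 42.5
```

```bash
python3 - <<'E'
from h import *
st()
w=manip.capture("wrist"); cv2.imwrite("pics/w16.png",w["image"])
c=manip.capture("side");zoom(c,240,80,440,240,4,"s16.png")
E
```

```text
t 21.22 p [ 494.3 -172.1  155.9] yaw -12.31 z [ 0. -0. -1.] F [-0.52 -0.04  0.24] T [0.03 0.   0.02] op 42.5
```

View pics/s16.png

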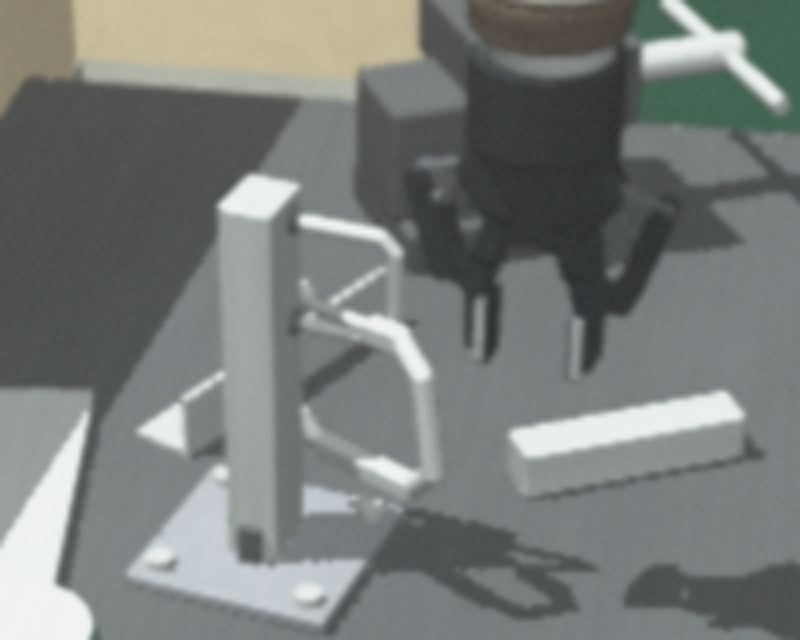

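View pics/w16.png

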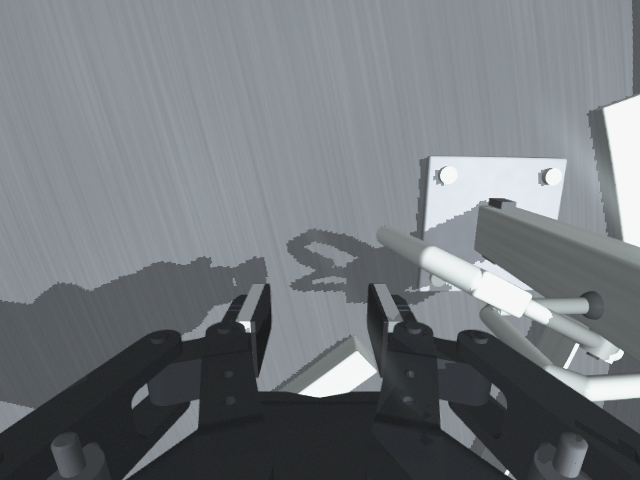

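Hook hangs from the lower leg. I'll retreat up and back, then wait for rest.

Call:
{"fn": "arm_command", "kwargs": {
  "motion": [
    [[0,0,-0.01,0,0.5],[0,0,-0.025,0,0.5],[-0.01,0,-0.03,0,0.5],[-0.02,0,-0.03,0,0.5],[-0.03,0,-0.02,0,0.5],[-0.03,0,-0.01,0,0.5],[-0.02,0,0,0,0.5],[0,0,0,0,0.5]]
  ]
}}

```text
time: 21.98
ee_pos: [384.4, -148.2, 283.7]
tcp_rot: [0.001, 0.994, -0.107, 0.002]
force: [-1.1, 0.3, -0.2]
opening: 42.8
```

Call:
{"fn": "arm_command", "kwargs": {
  "motion": [
    [[0,0,0,0,0.5],[0,0,0,0,0.5],[0,0,0,0,0.5],[0,0,0,0,0.5],[0,0,0,0,0.5],[0,0,0,0,0.5],[0,0,0,0,0.5],[0,0,0,0,0.5]]
  ]
}}

```text
time: 22.65
ee_pos: [386.9, -148.7, 280.6]
tcp_rot: [-0.0, 0.994, -0.107, -0.0]
force: [0.4, -0.2, -0.6]
opening: 42.6
```

Call:
{"fn": "arm_command", "kwargs": {
  "motion": [
    [[0,0,0,0,0.5],[0,0,0,0,0.5],[0,0,0,0,0.5],[0,0,0,0,0.5],[0,0,0,0,0.5],[0,0,0,0,0.5],[0,0,0,0,0.5],[0,0,0,0,0.5]]
  ]
}}

```text
time: 23.32
ee_pos: [386.8, -148.7, 280.8]
tcp_rot: [-0.0, 0.994, -0.107, 0.0]
force: [0.1, -0.0, -0.5]
opening: 42.6
```

```bash
python3 - <<'E'
from h import *
st(); ims=[]
for i in range(9):
    c=manip.capture("side"); ims.append(c["image"][80:240,240:440].astype(int))
    if i==0: zoom(c,240,80,440,240,4,"s17.png")
for i in ims[1:]: print(abs(i-ims[0]).max(), (abs(i-ims[0])>25).any(2).sum())
st()
E
```

```text
t 23.32 p [ 386.8 -148.7  280.8] yaw -12.31 z [ 0. -0. -1.] F [ 0.15 -0.04 -0.47] T [ 0.04 -0.02 -0.04] op 42.6
32 11
78 90
111 227
115 316
119 333
113 321
112 259
89 207
t 23.77 p [ 386.8 -148.7  280.8] yaw -12.31 z [-0. -0. -1.] F [ 0.29 -0.89 -0.6 ] T [-0.01  0.01 -0.01] op 42.9
```

View pics/s17.png

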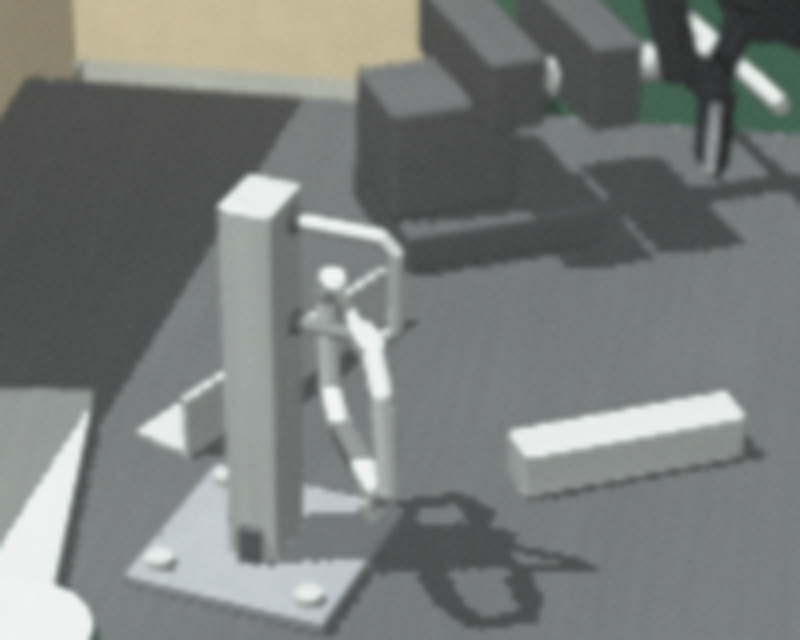

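Still swinging; wait more.

Call:
{"fn": "arm_command", "kwargs": {
  "motion": [
    [[0,0,0,0,0.5],[0,0,0,0,0.5],[0,0,0,0,0.5],[0,0,0,0,0.5],[0,0,0,0,0.5],[0,0,0,0,0.5],[0,0,0,0,0.5],[0,0,0,0,0.5]]
  ]
}}

```text
time: 24.43
ee_pos: [386.8, -148.7, 280.8]
tcp_rot: [0.0, 0.994, -0.107, -0.0]
force: [0.1, 0.9, -0.2]
opening: 42.7
```

Call:
{"fn": "arm_command", "kwargs": {
  "motion": [
    [[0,0,0,0,0.5],[0,0,0,0,0.5],[0,0,0,0,0.5],[0,0,0,0,0.5],[0,0,0,0,0.5],[0,0,0,0,0.5],[0,0,0,0,0.5],[0,0,0,0,0.5]]
  ]
}}

```text
time: 25.1
ee_pos: [386.8, -148.7, 280.8]
tcp_rot: [0.0, 0.994, -0.107, 0.0]
force: [0.2, 0.3, 0.4]
opening: 42.8
```

Call:
{"fn": "arm_command", "kwargs": {
  "motion": [
    [[0,0,0,0,0.5],[0,0,0,0,0.5],[0,0,0,0,0.5],[0,0,0,0,0.5],[0,0,0,0,0.5],[0,0,0,0,0.5],[0,0,0,0,0.5],[0,0,0,0,0.5]]
  ]
}}

```text
time: 25.77
ee_pos: [386.8, -148.7, 280.8]
tcp_rot: [0.0, 0.994, -0.107, -0.0]
force: [0.3, 0.6, 0.1]
opening: 42.9
```

Call:
{"fn": "arm_command", "kwargs": {
  "motion": [
    [[0,0,0,0,0.5],[0,0,0,0,0.5],[0,0,0,0,0.5],[0,0,0,0,0.5],[0,0,0,0,0.5],[0,0,0,0,0.5],[0,0,0,0,0.5],[0,0,0,0,0.5]]
  ]
}}

```text
time: 26.43
ee_pos: [386.8, -148.7, 280.8]
tcp_rot: [0.0, 0.994, -0.107, 0.0]
force: [1.1, -0.0, -0.8]
opening: 42.9
```

```bash
cat > rest.py <<'E'
from h import *
import sys
st(); ims=[]
for i in range(14):
    c=manip.capture("side"); ims.append(c["image"][80:240,240:440].astype(int))
zoom(c,240,80,440,240,4,sys.argv[1])
print([(int(abs(i-ims[0]).max()), int((abs(i-ims[0])>25).any(2).sum())) for i in ims[1:]])
st()
E
python3 rest.py s18.png
```

```text
t 26.43 p [ 386.8 -148.7  280.8] yaw -12.31 z [ 0. -0. -1.] F [ 1.07 -0.05 -0.78] T [ 0.01 -0.    0.02] op 42.9
[(11, 0), (12, 0), (12, 0), (7, 0), (10, 0), (12, 0), (17, 0), (18, 0), (19, 0), (30, 1), (29, 1), (29, 1), (26, 1)]
t 27.13 p [ 386.8 -148.7  280.8] yaw -12.32 z [-0. -0. -1.] F [-0.34  0.21  0.42] T [-0.02  0.02 -0.03] op 42.8
```

View pics/s18.png

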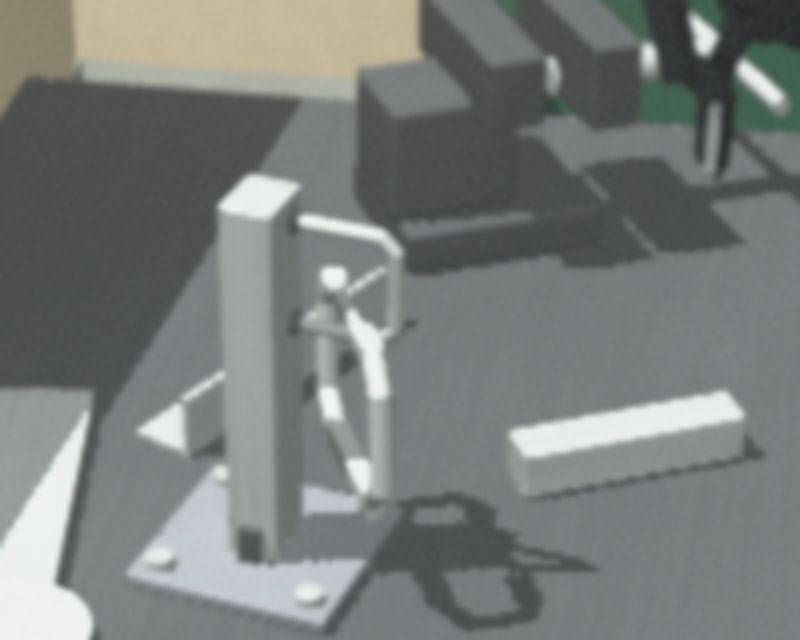

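Call:
{"fn": "arm_command", "kwargs": {
  "motion": [
    [[0,0,0,0,0.5],[0,0,0,0,0.5],[0,0,0,0,0.5],[0,0,0,0,0.5],[0,0,0,0,0.5],[0,0,0,0,0.5],[0,0,0,0,0.5],[0,0,0,0,0.5]]
  ]
}}

```text
time: 27.8
ee_pos: [386.8, -148.7, 280.8]
tcp_rot: [-0.0, 0.994, -0.107, -0.0]
force: [-0.4, 0.4, -0.1]
opening: 43.0
```

Call:
{"fn": "arm_command", "kwargs": {
  "motion": [
    [[0,0,0,0,0.5],[0,0,0,0,0.5],[0,0,0,0,0.5],[0,0,0,0,0.5],[0,0,0,0,0.5],[0,0,0,0,0.5],[0,0,0,0,0.5],[0,0,0,0,0.5]]
  ]
}}

```text
time: 28.47
ee_pos: [386.8, -148.7, 280.8]
tcp_rot: [-0.0, 0.994, -0.107, 0.0]
force: [-0.6, 0.1, 0.3]
opening: 42.8
```

Call:
{"fn": "arm_command", "kwargs": {
  "motion": [
    [[0,0,0,0,0.5],[0,0,0,0,0.5],[0,0,0,0,0.5],[0,0,0,0,0.5],[0,0,0,0,0.5],[0,0,0,0,0.5],[0,0,0,0,0.5],[0,0,0,0,0.5]]
  ]
}}

```text
time: 29.13
ee_pos: [386.8, -148.7, 280.8]
tcp_rot: [0.0, 0.994, -0.107, 0.0]
force: [0.8, -0.2, 0.8]
opening: 42.7
```

Call:
{"fn": "arm_command", "kwargs": {
  "motion": [
    [[0,0,0,0,0.5],[0,0,0,0,0.5],[0,0,0,0,0.5],[0,0,0,0,0.5],[0,0,0,0,0.5],[0,0,0,0,0.5],[0,0,0,0,0.5],[0,0,0,0,0.5]]
  ]
}}

```text
time: 29.8
ee_pos: [386.8, -148.7, 280.8]
tcp_rot: [-0.0, 0.994, -0.107, -0.0]
force: [-0.6, -0.1, 0.8]
opening: 42.7
```

```bash
python3 rest.py s19.png; python3 - <<'E'
from h import *
c=manip.capture("top"); zoom(c,370,160,490,260,6,"t19.png")
c=manip.capture("side")
e=np.array([567.5,-193.9]); 
for z in (115,): print(proj(c,[[e[0]+15,e[1],z]]))
w=manip.capture("wrist"); cv2.imwrite("pics/w19.png",w["image"])
for n in ("link_center","can","hammer_grip"):
  for r in manip.masks_of(n,c)[:1]: print(n,r["rect"])
E
```

```text
t 29.8 p [ 386.8 -148.7  280.8] yaw -12.31 z [-0.  0. -1.] F [-0.63 -0.12  0.75] T [-0.02 -0.04  0.04] op 42.7
[(13, 0), (14, 0), (8, 0), (11, 0), (8, 0), (9, 0), (14, 0), (12, 0), (14, 0), (13, 0), (13, 0), (8, 0), (8, 0)]
t 30.5 p [ 386.8 -148.7  280.8] yaw -12.32 z [ 0. -0. -1.] F [-0.39 -0.15  0.41] T [ 0.04 -0.01 -0.01] op 42.8
[[332.04466832 178.84651651]]
link_center [310.3, 289.5, 369.6, 336.3]
can [219.0, 227.3, 265.3, 298.4]
hammer_grip [167.6, 314.0, 283.8, 447.0]
```

View pics/t19.png

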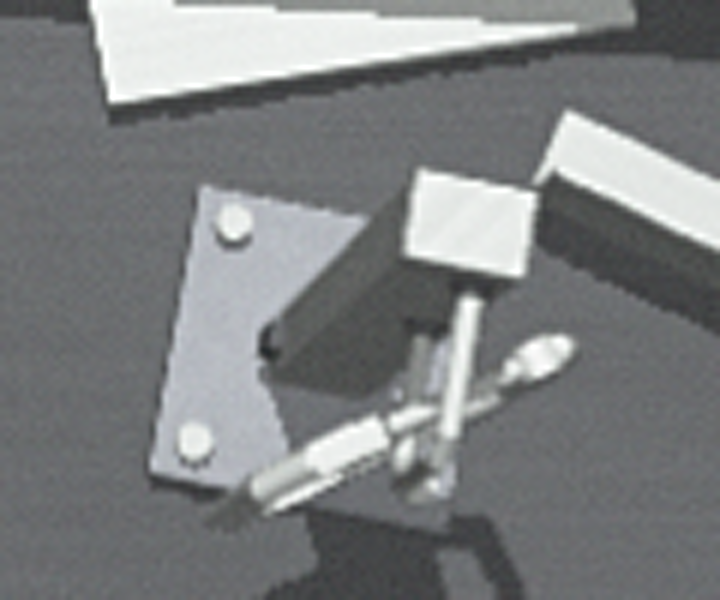

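View pics/w19.png

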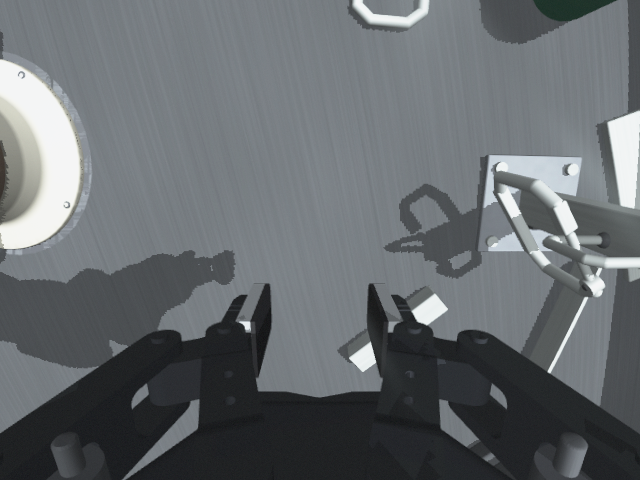

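Hook hangs at rest, gate shut with the leg resting on it; link, can and hammer are where they were. I'm handing in.

```bash
python3 -c "
from rig import manip
print(manip.sign_off())"
```

```text
the job is handed in; nothing more can be done
None
```

The hook is on the eye with its gate shut, hanging free and at rest. I handed the job in at about 31 s of the 70 s allowed, and no verdict came back.

- **Finding the eye:** the wrist camera put the eye about 5 mm to the −y side of where it is drawn. The top view agreed to within about 2.5 mm.
- **Putting the hook on:** I gripped the back of the bare aluminium hook and pressed the gate on the bar at 2–3 N. I then moved sideways until the nose touched the bar at about 2 N and slid in along it. The largest force I read was about 4.7 N. These readings were taken at pauses, so a short peak as the gate snapped would not have shown.
- **Snap point:** the gate snapped shut with the bar about 23 mm inside the gate line by my estimate. That is earlier than the stated 30–40 mm, but the picture showed it shut. I went on until the bar was about 34 mm inside.
- **Check pull:** drawing back gave about 4.6 N with the bar bearing on the shut gate.
- **Letting go:** I lowered the hook until the gate rested lightly on the eye's lower leg, opened the gripper and backed the arm well clear. The hook swung for a few seconds, then settled.
- **Last checks:** 14 side pictures over 0.7 s showed no movement. The top and wrist views show the gate shut with the leg through the hook. I judged the centre height, about 115 mm, from the geometry rather than measuring it. The link, hammer and tin are within a few pixels of where they started.

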